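# Turn enamelled plaques over in the tipping tray and lean them on the viewing rack

## Robot

A 6-joint arm with a two-finger parallel gripper is mounted at the origin on the work surface. World frame = base frame: x ahead of the robot, y to its left, z up, the work surface at z = 0. Lengths are in m, angles in rad, forces in N, time in s.
With the tool pointing down it reaches from about 0.275 to 0.85 m from the base axis. Payload 5.2 kg.
Tool frame: the origin (TCP) lies midway between the tips of the shut fingers; the grasp point (between the pads) lies 19 mm behind it; x points along the fingers, z is the direction in which the jaws open and shut, and the axes are right-handed (so a half turn about x gives the same grasp; the last joint's range is limited). The gripper opens to 85 mm and grips with 20 to 120 N. Pads are 22 mm wide; open, the fingers measure 114 mm over their backs; the gripper's body (76 mm by 85 mm) begins 54 mm behind the grasp point. The pads swing forward as they close: fully open they stand 13 mm farther back than shut.
Start: joints at [-1.432, 0.259, 1.535, -0, 1.348, -0.203], TCP at [0.184, -0.518, 0.231] pointing down, gripper open.
Joint ranges: [-3.14, 3.14], [-0.91, 2.08], [0.19, 2.58], [-1.22, 4.36], [0.22, 2.71], [-3.12, 3.12]. Speed limits (rad/s): [2.57, 2.57, 3.14, 3.14, 3.14, 3.14].

## Interface

Orientations are given as a unit quaternion [x, y, z, w].
In Python, from cell import manip gives the robot as it stands.
- The arm moves only by the tool arm_command, never from a script. Its argument "rows" is a list of rows, each a list of 6 numbers: the shift along the tool's x, y, z as a fraction of full scale, then the turn, a rotation vector about the tool's x, y, z as a fraction of full scale. In form: [[x, y, z, wx, wy, wz], ...]. A call has 1 to 5 rows; each row is the pose to reach, as a shift and turn from the pose commanded when the call began, along the tool's axes at that moment; what a row does not reach only later rows make up. Full scale, the value 1, is 100 mm for a shift and 90 degrees for a turn. A row lasts 1/8 s, in which the tool goes at most 62.5 mm and 10.7 degrees, less where a joint would pass 70% of its speed; a pose out of reach is approached as far as the arm can. A call with a number of a shift or a turn outside -1 to 1 is refused whole. A call with a gripper value outside its range is refused whole. "hand" is the closure, from 0 (fully open) to 1 (shut), set as the call begins (left out, the last holds). The fingers move at their own pace and stop on an object; "grip_force" is the grip in N (left out, the last holds). Time passes only in rows, so rows that repeat a pose let the fingers close. It gives the time, the measured TCP pose, the force and the opening at its end, in the units of the state.
- manip.sense(): the state, without advancing time (a new reading comes with each control period).
- manip.get_image(name): name is "scene" or "top" or "wrist"; returns the picture (384x512x3 uint8, blue, green, red); there is no depth.
- manip.camera_params(name): a dict with "fx", "fy", "cx", "cy" (pixels), "D" ([k1, k2, p1, p2, k3] as OpenCV has them; the pictures are not rectified), "R" (3x3) and "t" (3): a world point X has camera coordinates R X + t; the wrist camera has in their place "mount" (4x4, takes a point from camera to tool coordinates, whose origin is the TCP and whose axes are the tool frame's). Camera axes: x right, y down, z forward; pixel columns grow to the right and rows downward; lengths in m; the calibration is good to about 2 mm. A picture is of the moment at which its call begins: read the wrist's pose just before it. camera_params takes no time and is no camera call.
- manip.sign_off(): hands the job in, once; it reports no verdict.
The state is a dict: "time_s": time; "joint_pos": joint angles; "joint_vel": joint speeds; "effort": joint torques, N m; "eef_pos": TCP position; "orientation": TCP orientation; "force": force on the tool from outside, world axes, zero at the start; "moment": the same for the moment, N m; "width": opening from 0.0 (shut) to 1.0 (fully open).
Only numpy, scipy, OpenCV 4.12 (cv2) and the standard library are available. Lean on these libraries where they do the work, as an engineer would, in place of code of your own. Each camera call takes 0.05 s, during which the arm holds its last target. There are 200 camera calls.

## Task

The enamelled plaques on the work pad lie face down. Lay the tray of the turn-over fixture level, put every plaque into it together, flat and still face down, and tip the tray right over so that they all tumble onto the felt pad with their coloured faces up. Then lay the tray level again and lean every plaque, coloured face up and a short edge down, behind the stop strip and against the brass rail of the viewing rack, leaving everything else on the bench where it is.

Things in the scene. Friction and masses are not known exactly. Their poses are not given: they have to be found in the camera images.
- turner: turn-over fixture fixed to the bench, 264 mm wide along its y. Origin on the bench below the middle of the hinge line (along y at x 0, z 26 mm); z up. At +x a fixed felt pad, floor top z 26, x 2 to 109, y -126 to 126 mm, a 12 mm wall at the +x end, 3 mm rims at the sides, and two 3 mm high, 14 mm wide ribs along x at y +-40 that part it into three lanes. At -x the aluminium tipping tray.
- tilt_tray (a joint): angle of the aluminium tray, rad: 0 = level, grows as its bar is lifted, 1.57 = upright, 1.92 = stop, leaning 20 degrees over the felt pad. Stiff hinge: it stays at any angle (5 to 9 N at the bar moves it). Tipped, parts slide to the lip at the hinge, stand up on it and, past upright, topple onto the felt pad, other face up.
- tray_mid (a point): middle of the tray's floor (top surface), moving with the tray; its axes are the fixture's while the tray is level (then at x -47, y 0, z 26 mm of the fixture). The inside is 82 mm along x (fixture x -88 to -6) and 252 mm along y; side rims 4 mm high, -x wall 8 mm, hinge-side lip 18 mm; ribs 3 mm high, 14 mm wide at y +-40 make three lanes (middles y -80, 0, 80), one per plaque.
- tray_bar (a point): middle of the tray's red handle bar: round, 12 mm thick, 112 mm free length along the fixture's y, 36 mm clear of the tray's -x wall. Tray level: x -136, z 40 mm of the fixture, 34 mm free below. It swings round the hinge line at 137 mm radius and turns in a pinch grip, so the gripper may keep pointing down.
- rack: viewing rack fixed to the bench, light wood base 110 x 262 x 10 mm; origin at the centre of its underside, z up. Stop strip along its -x side (inner face x -40, top z 22 mm); brass rail, 10 mm thick, along y at x 14, z 38, between posts at y +-126, 48 mm tall. A plaque behind the strip and on the rail slopes 35 degrees, rising to +x, its middle at x -9, z 34; three fit, 74 mm apart.
- work_pad: grey work pad 240 x 240 x 6 mm fixed on the bench, on which the plaques lie at the start. Origin at the centre of its underside.
- plaque_blue_mid (a point): centre of the blue plaque, a steel-framed enamelled plate 70 x 46 x 10 mm, 140 g: x along its 70 mm length, y along its 46 mm width, z out of its plain grey back (so z points up while it lies face down, down when the blue face with a round pale medallion is up). May be absent (None).
- plaque_green_mid (a point): centre of the green plaque, a steel-framed enamelled plate 70 x 46 x 10 mm, 140 g: x along its 70 mm length, y along its 46 mm width, z out of its plain grey back (so z points up while it lies face down, down when the green face with a round pale medallion is up). May be absent (None).
- plaque_red_mid (a point): centre of the red plaque, a steel-framed enamelled plate 70 x 46 x 10 mm, 140 g: x along its 70 mm length, y along its 46 mm width, z out of its plain grey back (so z points up while it lies face down, down when the red face with a round pale medallion is up). May be absent (None).
- loupe: pocket loupe, steel barrel 36 mm across and 22 mm tall with a folded handle (51 mm long overall), standing on a corner of the work pad; a bystander, to be left alone. Origin at its underside.
- ring_box: dark blue ring box, 55 x 55 x 40 mm; a bystander, to be left alone. Origin at its underside.
- bench_block: square steel bench block, 80 x 80 x 20 mm; a bystander, to be left alone. Origin at its underside.
- wax_jar: amber jar with a brass lid, 56 mm across, 60 mm tall; a bystander, to be left alone. Origin at its underside.
- chasing_hammer: hammer lying on the bench; a bystander, to be left alone. Origin at its underside.
- graver: hand tool with a handle and a steel shank, lying on the bench; a bystander, to be left alone. Origin at its underside.
- bench_brush: brush lying on the bench; a bystander, to be left alone. Origin at its underside.
Not all that is in view belongs to the job. Leave any black or pink look-alike of the part that bears plaque_green_mid alone. What is shaped like the part that bears plaque_red_mid but black is not meant.

How it is judged:
On the way, in this order (a step that is already met when the one before it is completed fails the run):
1. all plaques lie flat and face down in the level tray (x of plaque_blue_mid in the frame of turner between -0.088 and -0.002 m and y of plaque_blue_mid in the frame of turner between -0.127 and 0.127 m and z of plaque_blue_mid in the frame of turner between 0.022 and 0.045 m and angle between each of plaque_blue_mid, plaque_green_mid, plaque_red_mid's own z axis and vertical below 0.2 rad and x of plaque_green_mid in the frame of turner between -0.088 and -0.002 m and y of plaque_green_mid in the frame of turner between -0.127 and 0.127 m and z of plaque_green_mid in the frame of turner between 0.022 and 0.045 m and x of plaque_red_mid in the frame of turner between -0.088 and -0.002 m and y of plaque_red_mid in the frame of turner between -0.127 and 0.127 m and z of plaque_red_mid in the frame of turner between 0.022 and 0.045 m and value of joint tilt_tray below 0.12 rad), for 0.2 s.
2. the tray is tipped over and all plaques lie on the felt pad, coloured faces up (x of plaque_blue_mid in the frame of turner between 0 and 0.11 m and y of plaque_blue_mid in the frame of turner between -0.127 and 0.127 m and z of plaque_blue_mid in the frame of turner between 0.022 and 0.06 m and angle between each of plaque_blue_mid, plaque_green_mid, plaque_red_mid's own z axis and vertical above 2.75 rad and x of plaque_green_mid in the frame of turner between 0 and 0.11 m and y of plaque_green_mid in the frame of turner between -0.127 and 0.127 m and z of plaque_green_mid in the frame of turner between 0.022 and 0.06 m and x of plaque_red_mid in the frame of turner between 0 and 0.11 m and y of plaque_red_mid in the frame of turner between -0.127 and 0.127 m and z of plaque_red_mid in the frame of turner between 0.022 and 0.06 m and value of joint tilt_tray above 1.6 rad), for 0.2 s.
At the end, for the whole second after the job is handed in: every plaque leans in the rack with its coloured face up, sloping 35 degrees from level (within about 11 degrees), its middle within 16 mm of the right distance from the stop strip and within 9 mm of the right height; and the tray is level (within 0.12 rad) (x of plaque_blue_mid in the frame of rack between -0.024 and 0.007 m and y of plaque_blue_mid in the frame of rack between -0.112 and 0.112 m and z of plaque_blue_mid in the frame of rack between 0.026 and 0.044 m and angle between plaque_blue_mid's own z axis and vertical between 2.33 and 2.73 rad and x of plaque_green_mid in the frame of rack between -0.024 and 0.007 m and y of plaque_green_mid in the frame of rack between -0.112 and 0.112 m and z of plaque_green_mid in the frame of rack between 0.026 and 0.044 m and angle between plaque_green_mid's own z axis and vertical between 2.33 and 2.73 rad and x of plaque_red_mid in the frame of rack between -0.024 and 0.007 m and y of plaque_red_mid in the frame of rack between -0.112 and 0.112 m and z of plaque_red_mid in the frame of rack between 0.026 and 0.044 m and angle between plaque_red_mid's own z axis and vertical between 2.33 and 2.73 rad and value of joint tilt_tray below 0.12 rad); the robot touches nothing.
It fails at once if a bystander is moved by more than 50 mm (distance of any of loupe, ring_box, bench_block, wax_jar, chasing_hammer, graver, bench_brush from where it was at the start of the episode above 0.05 m).
Of plaque_blue, plaque_green, plaque_red only 2 to 3 are there at a start; the rules pass over those that are not, and their reading is None.
At some moment in a run one of plaque_blue, plaque_green, plaque_red may be knocked a few centimetres aside while the robot is not near it.
Once in a run the grip may slacken for a moment while it holds something.
It also fails if it takes over 210 s, if anything falls off the work surface, if the arm or the gripper's body presses on something with over 40 N, if the wrist force passes 120 N, or if a joint passes its speed limit or range.

## Working session

There is one attempt and no reset: what is moved stays moved. The work goes in short steps, Python scripts to look and compute and a tool call to move; the robot and the scene stay as the last step left them, time stands still between calls to the robot, and variables do not carry over. Pictures are saved under pics/ and viewed, about 12 in all and at most 16, crops included, and the job is handed in when it is done.

Besides the shell and the picture viewer there is one more tool, called after "Emit:" as name(argument=value, ...) on one line, values as JSON. arm_command: Moves the arm, as the interface text tells. Its arguments: {"type":"object","properties":{"rows":{"type":"array"},"hand":{"type":"number"},"grip_force":{"type":"number"}},"required":["rows"]}

```bash
ls; mkdir -p pics; cat > h.py <<'E'
import numpy as np, cv2
from cell import manip
from scipy.spatial.transform import Rotation as Rn
def cam(name):
    p=manip.camera_params(name)
    K=np.array([[p['fx'],0,p['cx']],[0,p['fy'],p['cy']],[0,0,1.]])
    D=np.array(p['D'],float)
    if 'mount' in p:
        s=manip.sense(); T=np.eye(4); T[:3,:3]=Rn.from_quat(s['orientation']).as_matrix(); T[:3,3]=s['eef_pos']
        W=np.linalg.inv(T@np.array(p['mount'])); R,t=W[:3,:3],W[:3,3]
    else: R,t=np.array(p['R']),np.array(p['t'])
    return K,D,R,t
def ray(c,px,z):
    K,D,R,t=c
    u=cv2.undistortPoints(np.array(px,float).reshape(-1,1,2),K,D).reshape(-1,2)
    d=np.c_[u,np.ones(len(u))]@R; o=-R.T@t
    return o+d*((z-o[2])/d[:,2])[:,None]
def proj(c,X):
    K,D,R,t=c
    return cv2.projectPoints(np.array(X,float).reshape(-1,3),cv2.Rodrigues(R)[0],t,K,D)[0].reshape(-1,2)
def snap(name,f,crop=None,k=1):
    c=cam(name); im=manip.get_image(name)
    if crop: im=im[crop[1]:crop[3],crop[0]:crop[2]]
    if k!=1: im=cv2.resize(im,None,fx=k,fy=k,interpolation=cv2.INTER_CUBIC)
    cv2.imwrite('pics/'+f,im); return c
def tool(v):  # world displacement -> tool units
    s=manip.sense(); return Rn.from_quat(s['orientation']).inv().apply(v)/0.1
E
python3 - <<'E'
from h import *
np.set_printoptions(precision=4,suppress=True)
a=manip.get_image('top');b=manip.get_image('scene')
cv2.imwrite('pics/top.png',cv2.resize(a,(800,600),interpolation=cv2.INTER_CUBIC))
cv2.imwrite('pics/scene.png',cv2.resize(b,(800,600),interpolation=cv2.INTER_CUBIC))
s=manip.sense();print(s, Rn.from_quat(s['orientation']).as_matrix())
for n in('top','scene','wrist'):print(n,manip.camera_params(n))
E
```

```text
pics
{'time_s': 0.1, 'joint_pos': array([-1.4318,  0.2593,  1.5359,  0.    ,  1.348 , -0.2028]), 'joint_vel': array([-0.0017, -0.002 , -0.0041, -0.0007, -0.0019,  0.0003]), 'effort': array([  0.0033, -44.6967, -29.1247,  -0.    ,   0.0063,   0.    ]), 'eef_pos': array([ 0.1843, -0.5177,  0.2306]), 'orientation': array([ 0.4081,  0.5781, -0.4073,  0.5773]), 'force': array([ 0.5832,  0.304 , -0.3021]), 'moment': array([-0.0475, -0.0126, -0.0243]), 'width': 0.999759251104229} [[-0.0002  0.9422  0.3352]
 [ 0.0016  0.3352 -0.9422]
 [-1.      0.0003 -0.0016]]
top {'fx': 383.5588306857853, 'fy': 383.5588306857853, 'cx': 259.0010484957161, 'cy': 195.8665310136813, 'D': array([-0.0707,  0.    ,  0.    ,  0.    ,  0.    ]), 'R': array([[ 0.0024, -1.    ,  0.0085],
       [-0.9917, -0.0035, -0.1288],
       [ 0.1288, -0.0081, -0.9916]]), 't': array([-0.0854,  0.5471,  1.0408])}
scene {'fx': 375.2308472091765, 'fy': 375.2308472091765, 'cx': 251.34698089619837, 'cy': 183.56347353069293, 'D': array([-0.0934,  0.    ,  0.    ,  0.    ,  0.    ]), 'R': array([[ 0.7889,  0.6144,  0.0104],
       [ 0.5002, -0.6323, -0.5916],
       [-0.357 ,  0.472 , -0.8061]]), 't': array([-0.3888, -0.2701,  1.5018])}
wrist {'fx': 286.5673759799298, 'fy': 286.5673759799298, 'cx': 255.63169351492687, 'cy': 190.42957059732578, 'D': array([0.0177, 0.    , 0.    , 0.    , 0.    ]), 'mount': array([[ 0.0009, -0.3042,  0.9526, -0.1419],
       [ 0.0001, -0.9526, -0.3042,  0.0786],
       [ 1.    ,  0.0004, -0.0008, -0.0002],
       [ 0.    ,  0.    ,  0.    ,  1.    ]])}
```

View pics/top.png

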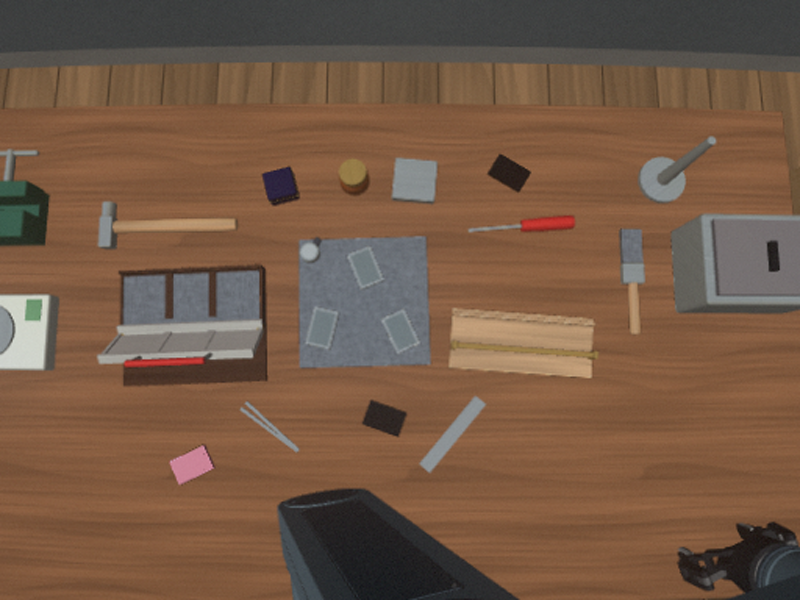

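View pics/scene.png

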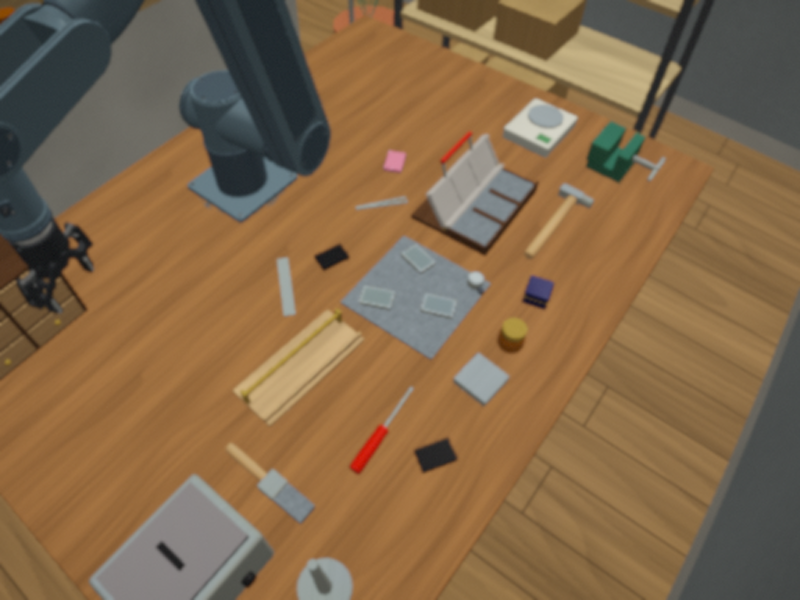

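Top picture: turner at (195,325) with the tray standing up and its red bar at (165,362). The pad holds three grey-backed plaques at (365,268), (322,328) and (400,331), with the loupe at (310,250). The rack is at (522,343), strip on the far side and rail on the near side. The black plates at (384,418) and (510,172) and the pink one at (191,464) are look-alikes lying off the pad. The three plates on the pad have the grey backs and pale frames described, so they are the plaques. An enlarged crop will confirm this.

```bash
python3 - <<'E'
import cv2
a=cv2.imread('pics/top.png')  # 800x600
import numpy as np
from h import *
im=manip.get_image('top')
l=cv2.resize(im[140:250,60:280],None,fx=3.6,fy=3.6,interpolation=cv2.INTER_CUBIC)
r=cv2.resize(im[190:250,180:400],None,fx=3.6,fy=3.6,interpolation=cv2.INTER_CUBIC)
v=np.vstack([l[:, :792],r[:204,:792]]);print(l.shape,r.shape,v.shape)
cv2.imwrite('pics/c1.png',v)
E
```

```text
(396, 792, 3) (216, 792, 3) (600, 792, 3)
```

View pics/c1.png

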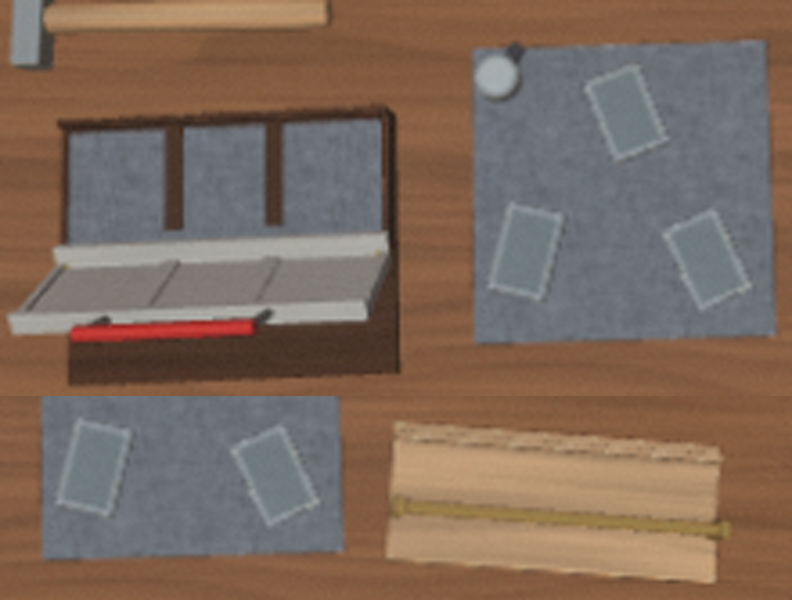

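```bash
cat > m1.py <<'E'
from h import *
from scipy.optimize import least_squares
np.set_printoptions(precision=4,suppress=True)
c=cam('top')
n=lambda p:np.array([[60+(u-1.3)/3.6,140+(v-1.3)/3.6] for u,v in p])
m=lambda p:np.array([[180+(u-1.3)/3.6,190+(v-397.3)/3.6] for u,v in p])
for k,p in dict(A=[(586,87),(638,66),(667,139),(615,160)],B=[(512,204),(563,212),(541,299),(489,290)],C=[(664,234),(715,210),(750,285),(703,309)]).items():
    X=ray(c,n(p),.016); e=(X[3]+X[2]-X[0]-X[1])/2; w=(X[1]+X[2]-X[0]-X[3])/2
    print(k,X.mean(0),'L',np.linalg.norm(e),'W',np.linalg.norm(w),'yaw of long',np.degrees(np.arctan2(e[1],e[0])))
def fit(P,px,x0):
    P=np.array(P,float)/1e3
    def f(q):
        R=Rn.from_euler('z',q[2]).as_matrix();return (proj(c,P@R.T+[q[0],q[1],0])-px).ravel()
    r=least_squares(f,x0);print(r.x,np.degrees(r.x[2]));print(r.fun.reshape(-1,2)*3.6);return r.x
fit([(109,126,26),(109,-126,26),(109,47,29),(109,33,29),(109,-33,29),(109,-47,29)],n([(68,131),(382,119),(165,127),(183,126),(265,122),(282,121)]),[.45,.3,0])
fit([(55,-131,10),(55,131,10),(-40,-131,22),(-40,131,22),(14,-126,48),(14,126,48)],m([(388,557),(715,582),(395,438),(720,461),(399,500),(727,525)]),[.45,-.2,3.14])
print(ray(c,n([(474,48),(766,40),(775,334),(475,342)]),.006))
E
python3 m1.py
```

```text
A [ 0.622  -0.0106  0.016 ] L 0.06404359118933019 W 0.04490352603624919 yaw of long -158.073558177792
B [0.5105 0.0674 0.016 ] L 0.07068257101906267 W 0.04144425610872857 yaw of long 166.5213604793129
C [ 0.5045 -0.0763  0.016 ] L 0.06623889252188997 W 0.04313225256319783 yaw of long -153.62915254056165
[0.5007 0.3052 0.0419] 2.402447141374806
[[ 2.214   0.1791]
 [-0.7425 -0.5121]
 [ 0.2257 -0.5261]
 [-0.5206 -0.2375]
 [-0.7692  0.4248]
 [-0.3488  0.7205]]
[ 0.4861 -0.298   3.0709] 175.9493311837305
[[-1.8784  0.1514]
 [-0.77   -1.5149]
 [ 0.076  -1.7976]
 [ 3.2289 -0.6589]
 [ 1.0827  2.594 ]
 [-1.7076  1.0691]]
[[ 0.6773  0.1148  0.006 ]
 [ 0.6848 -0.123   0.006 ]
 [ 0.4462 -0.1296  0.006 ]
 [ 0.439   0.108   0.006 ]]
```

```bash
cat >> h.py <<'E'
TU=np.array([.5007,.3052,0]);TY=.0419;RK=np.array([.486,-.298,0]);RY=3.0709
def T2W(P,o=TU,y=TY): return np.array(P,float)@Rn.from_euler('z',y).as_matrix().T+o
def bar(th): return np.array([-.137*np.cos(th+.1026),0,.026+.137*np.sin(th+.1026)])
E
python3 - <<'E'
from h import *
np.set_printoptions(precision=4,suppress=True)
c=cam('top');s=cam('scene')
for d in range(50,111,5):
    th=np.radians(d);b=bar(th);W=T2W([b,b+[0,.056,0],b-[0,.056,0]])
    q=(proj(c,W)-[60,140])*3.6
    print(d,W[0],q.ravel(),proj(s,W[:1])*1.5625)
E
```

```text
50 [0.4239 0.302  0.1394] [166.3377 354.9132  88.2424 357.5    245.1355 352.2322] [[448.6851 146.915 ]]
55 [0.4341 0.3024 0.1457] [162.9818 340.0731  84.5036 342.7139 242.1742 337.3446] [[452.5667 146.5431]]
60 [0.4448 0.3029 0.151 ] [160.1147 324.3967  81.3256 327.0929 239.6277 321.6201] [[456.6424 146.5549]]
65 [0.4559 0.3033 0.1554] [157.7745 308.0417  78.7508 310.7938 237.5295 305.2171] [[460.879  146.9572]]
70 [0.4673 0.3038 0.1589] [155.9926 291.1786  76.8139 293.9863 235.9078 288.307 ] [[465.2406 147.7526]]
75 [0.479  0.3043 0.1613] [154.7927 273.9879  75.5406 276.8496 234.7836 271.071 ] [[469.6888 148.9396]]
80 [0.4909 0.3048 0.1626] [154.1899 256.656   74.9473 259.5695 234.1713 253.6965] [[474.1834 150.5123]]
85 [0.5028 0.3053 0.163 ] [154.1907 239.3721  75.0402 242.3341 234.0773 236.3733] [[478.6827 152.4606]]
90 [0.5147 0.3058 0.1623] [154.7926 222.3241  75.8157 225.3304 234.5006 219.29  ] [[483.1439 154.7695]]
95 [0.5265 0.3063 0.1605] [155.9844 205.6945  77.2599 208.7402 235.4325 202.6299] [[487.5243 157.4201]]
100 [0.5382 0.3068 0.1578] [157.7467 189.6575  79.3501 192.7369 236.857  186.5677] [[491.7814 160.3888]]
105 [0.5495 0.3072 0.154 ] [160.0521 174.3752  82.0543 177.4821 238.7517 171.2658] [[495.8737 163.6485]]
110 [0.5604 0.3077 0.1493] [162.8667 159.9952  85.3334 163.123  241.0881 156.8721] [[499.7617 167.1684]]
```

Emit:
arm_command(rows=[[-0.2,0.6,-1,-0.5,0,0],[-0.2,0.6,-1,-0.5,0,0],[-0.2,0.6,-1,-0.5,0,0],[-0.2,0.6,-1,-0.5,0,0],[-0.2,0.6,-1,-0.5,0,0]], hand=0.3, grip_force=50)

```text
time_s: 0.78
eef_pos: [0.2074, -0.4036, 0.2512]
orientation: [0.155, 0.69, -0.155, 0.69]
force: [0.4, -0.2, 0.6]
width: 0.701
```

Emit:
arm_command(rows=[[0,1,0,-0.31,0,0],[0,1,0,-0.31,0,0],[0,1,0,-0.31,0,0],[0,1,0,-0.31,0,0]])

```text
time_s: 1.27
eef_pos: [0.2505, -0.3133, 0.2513]
orientation: [-0.014, 0.707, 0.014, 0.707]
force: [-0.3, -0.7, 0.7]
width: 0.702
```

Emit:
arm_command(rows=[[0,1,0.36,0,0,0],[0,1,0.36,0,0,0],[0,1,0.36,0,0,0]])

```text
time_s: 1.65
eef_pos: [0.2822, -0.2102, 0.2512]
orientation: [-0.015, 0.707, 0.015, 0.707]
force: [0.1, -0.9, -0.2]
width: 0.7
```

Emit:
arm_command(rows=[[0,1,0.36,0,0,0],[0,1,0.36,0,0,0],[0,1,0.36,0,0,0]])

```text
time_s: 2.02
eef_pos: [0.3141, -0.1096, 0.2514]
orientation: [-0.016, 0.707, 0.016, 0.707]
force: [0.9, -0.8, -0.2]
width: 0.697
```

Emit:
arm_command(rows=[[0,1,0.36,0,0,0],[0,1,0.36,0,0,0],[0,1,0.36,0,0,0]])

```text
time_s: 2.4
eef_pos: [0.3461, -0.0086, 0.2513]
orientation: [-0.016, 0.707, 0.016, 0.707]
force: [0.5, -0.3, -0.6]
width: 0.699
```

Emit:
arm_command(rows=[[0,1,0.36,0,0,0],[0,1,0.36,0,0,0],[0,1,0.36,0,0,0]])

```text
time_s: 2.78
eef_pos: [0.3781, 0.0923, 0.2511]
orientation: [-0.016, 0.707, 0.016, 0.707]
force: [0.1, -0.7, 0.5]
width: 0.7
```

Emit:
arm_command(rows=[[0,1,0.36,0,0,0],[0,1,0.36,0,0,0],[0,1,0.36,0,0,0]])

```text
time_s: 3.15
eef_pos: [0.4101, 0.1933, 0.2509]
orientation: [-0.016, 0.707, 0.015, 0.707]
force: [-0.4, -1.2, -0.2]
width: 0.7
```

Emit:
arm_command(rows=[[0,1,0.36,0,0,0],[0,1,0.36,0,0,0],[0,1,0.36,0,0,0],[0,1,0.36,0,0,0]])

```text
time_s: 3.65
eef_pos: [0.4406, 0.2928, 0.2509]
orientation: [-0.015, 0.707, 0.014, 0.707]
force: [-0.4, 0.1, -0.2]
width: 0.702
```

Excellent control. I'll look with the wrist camera before gripping the bar.

```bash
python3 - <<'E'
from h import *
c=snap('wrist','w1.png',None,1.5)
for d in (52,55,58,61): print(d,T2W(bar(np.radians(d))),proj(c,T2W(bar(np.radians(d))))*1.5)
E
```

```text
52 [0.42791888 0.30214869 0.14202844] [[362.31487037 267.39525882]]
55 [0.43408575 0.30240723 0.14568184] [[372.37530757 269.01678428]]
58 [0.44043521 0.30267343 0.1490072 ] [[383.02547416 270.53148032]]
61 [0.44694985 0.30294655 0.15199541] [[394.2183757  271.92536784]]
```

View pics/w1.png

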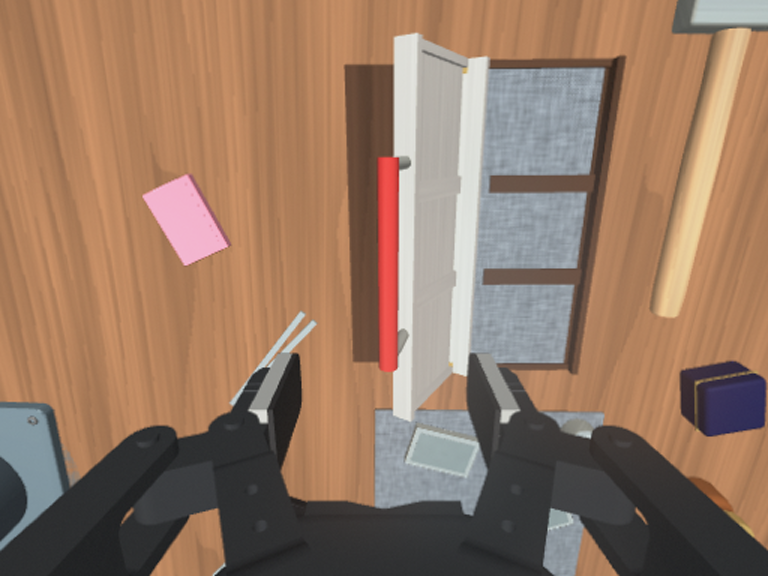

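Bar centre is at (389,264), so the tray stands at about 59.5° and the bar is at (0.444, 0.303, 0.150). Descending and gripping.

Emit:
arm_command(rows=[[0.8,0.1,0.03,0,0,0],[0.8,0.1,0.03,0,0,0],[0.8,0.1,0.03,0,0,0]])

```text
time_s: 4.08
eef_pos: [0.4418, 0.3033, 0.1701]
orientation: [-0.015, 0.708, 0.014, 0.706]
force: [0.5, 0.1, 1.0]
width: 0.701
```

Emit:
arm_command(rows=[[0.4,0,0,0,0,0],[0.4,0,0,0,0,0],[0.4,0,0,0,0,0]])

```text
time_s: 4.45
eef_pos: [0.4438, 0.3053, 0.1333]
orientation: [-0.015, 0.706, 0.015, 0.708]
force: [-0.0, 0.4, 0.1]
width: 0.699
```

Emit:
arm_command(rows=[[0,0,0,0,0,0],[0,0,0,0,0,0],[0,0,0,0,0,0],[0,0,0,0,0,0]], hand=1, grip_force=50)

```text
time_s: 4.95
eef_pos: [0.4427, 0.3055, 0.1321]
orientation: [-0.015, 0.707, 0.016, 0.707]
force: [-2.0, -0.8, 5.6]
width: 0.112
```

Emit:
arm_command(rows=[[0.085,0,-0.16,0,0,0],[0.18,0,-0.29,0,0,0],[0.31,0,-0.43,0,0,0],[0.44,0,-0.54,0,0,0]])

```text
time_s: 5.45
eef_pos: [0.3919, 0.3037, 0.0886]
orientation: [-0.015, 0.704, 0.016, 0.71]
force: [8.4, -0.0, 0.0]
width: 0.12
```

Emit:
arm_command(rows=[[0.16,0,-0.1,0,0,0],[0.31,0,-0.17,0,0,0],[0.5,0,-0.225,0,0,0],[0.66,0,-0.25,0,0,0],[0.68,0,-0.25,0,0,0]])

```text
time_s: 6.08
eef_pos: [0.3678, 0.3034, 0.0217]
orientation: [-0.015, 0.704, 0.017, 0.71]
force: [-0.4, -4.4, 29.7]
width: 0.118
```

Emit:
arm_command(rows=[[0,0,0,0,0,0],[0,0,0,0,0,0]])

```text
time_s: 6.32
eef_pos: [0.3678, 0.3034, 0.0218]
orientation: [-0.015, 0.704, 0.017, 0.71]
force: [2.3, -1.3, 15.0]
width: 0.118
```

Emit:
arm_command(rows=[[0,0,0,0,0,0],[0,0,0,0,0,0],[0,0,0,0,0,0]], hand=0.6)

```text
time_s: 6.7
eef_pos: [0.3632, 0.3018, 0.0189]
orientation: [-0.016, 0.707, 0.015, 0.707]
force: [-0.2, -0.5, 0.3]
width: 0.396
```

Emit:
arm_command(rows=[[-0.3,0,0,0,0,0],[-1,0,0,0,0,0],[-1,0,0,0,0,0]])

```text
time_s: 7.08
eef_pos: [0.3661, 0.3033, 0.123]
orientation: [-0.014, 0.705, 0.017, 0.709]
force: [0.8, 0.6, 0.3]
width: 0.398
```

Emit:
arm_command(rows=[[-1,0,0,0.53,0,0],[-1,0,0,0.53,0,0],[-1,0,0,0.53,0,0],[-1,0,0,0.53,0,0],[-1,0,0,0.53,0,0]], hand=0.1)

```text
time_s: 7.7
eef_pos: [0.3632, 0.3017, 0.2183]
orientation: [0.273, 0.653, -0.274, 0.652]
force: [-0.1, -0.8, -0.7]
width: 0.9
```

Emit:
arm_command(rows=[[-0.6,0,1,0.497,0,0],[-0.6,0,1,0.497,0,0],[-0.6,0,1,0.497,0,0],[-0.6,0,1,0.497,0,0],[-0.6,0,1,0.497,0,0]])

```text
time_s: 8.32
eef_pos: [0.4339, 0.2308, 0.2782]
orientation: [0.499, 0.501, -0.5, 0.5]
force: [0.4, -0.0, 0.9]
width: 0.901
```

Emit:
arm_command(rows=[[0,1,1,0,0,0],[0,1,1,0,0,0],[0,1,1,0,0,0]])

```text
time_s: 8.7
eef_pos: [0.536, 0.1286, 0.278]
orientation: [0.499, 0.5, -0.5, 0.5]
force: [-0.9, 0.4, -0.1]
width: 0.902
```

Emit:
arm_command(rows=[[0,0.2,1,0,0,0],[0,0.2,1,0,0,0],[0,0.2,1,0,0,0],[0,0.2,1,0,0,0]])

```text
time_s: 9.2
eef_pos: [0.5538, 0.032, 0.2789]
orientation: [0.499, 0.501, -0.499, 0.5]
force: [-0.4, 0.1, 0.9]
width: 0.9
```

```bash
python3 - <<'E'
from h import *
s=manip.sense();print(s['eef_pos'],s['orientation'],s['joint_pos'])
c=snap('wrist','w2.png',None,1.5)
import pickle;pickle.dump(c,open('w2.pkl','wb'))
print(proj(c,[[.622,-.0106,.016],[.5105,.0674,.016],[.5045,-.0763,.016]])*1.5)
E
```

```text
[0.55383645 0.0320025  0.2788702 ] [ 0.49936923  0.50109548 -0.49946578  0.50006762] [-1.43853678e-01  2.40929361e-01  1.44227743e+00  7.63756238e-04
  1.45963309e+00  1.42452936e+00]
[[432.00613438 159.81804543]
 [348.38402266 277.94202425]
 [494.21759791 284.17546101]]
```

View pics/w2.png

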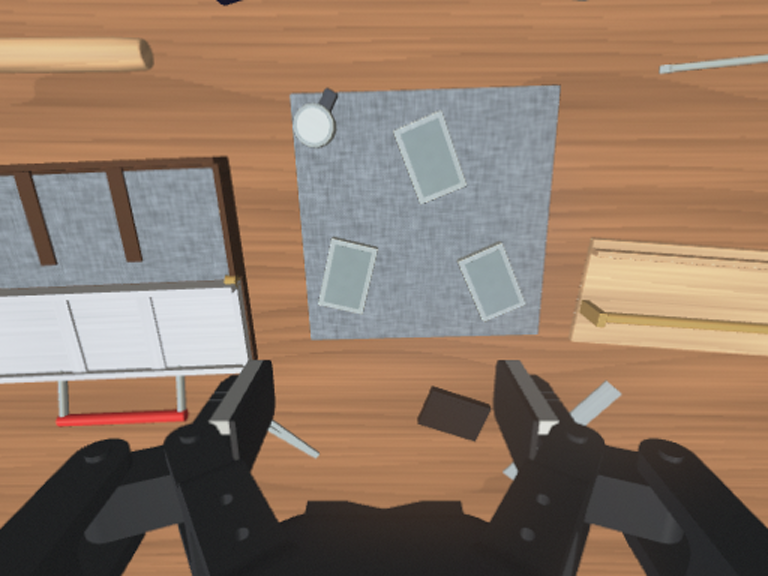

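```bash
cat > m2.py <<'E'
from h import *
import pickle
from scipy.optimize import least_squares
np.set_printoptions(precision=4,suppress=True)
c=pickle.load(open('w2.pkl','rb'))
n=lambda p:(np.array(p,float)-.25)/1.5
for k,p in dict(A=[(394,131),(440,112),(467,183),(421,203)],B=[(333,237),(378,249),(362,314),(319,303)],C=[(458,261),(501,242),(525,301),(486,321)]).items():
    X=ray(c,n(p),.016); e=(X[3]+X[2]-X[0]-X[1])/2; w=(X[1]+X[2]-X[0]-X[3])/2
    print(k,X.mean(0),'L',np.linalg.norm(e),'W',np.linalg.norm(w),np.degrees(np.arctan2(-e[1],-e[0])),np.degrees(np.arctan2(-w[0],w[1])))
def fit(P,px,x0):
    P=np.array(P,float)/1e3
    def f(q):
        R=Rn.from_euler('z',q[2]).as_matrix();return (proj(c,P@R.T+[q[0],q[1],0])-px).ravel()
    r=least_squares(f,x0);print(r.x,np.degrees(r.x[2]));print(r.fun.reshape(-1,2)*1.5);return r.x
fit([(109,-126,26),(109,-33,29),(109,-47,29),(-136,0,40)],n([(213,168),(107,169),(125,168),(122,417)]),[.5,.3,0])
print(T2W([[.109,-.126,.026],[-.136,0,.04]]),proj(c,T2W([[.109,-.126,.026],[-.136,0,.04]]))*1.5)
E
python3 m2.py
```

```text
A [ 0.6236 -0.0091  0.016 ] L 0.06699626732827449 W 0.044140062165501814 23.3529055430971 -157.51196284676837
B [0.5122 0.0681 0.016 ] L 0.06901118971293463 W 0.04444240740938696 -13.632635003339702 164.83543144177025
C [ 0.507  -0.0743  0.016 ] L 0.06834204660018224 W 0.04356462102146978 26.414956011768965 -152.32167368241088
[0.5035 0.3048 0.0283] 1.620728235523236
[[ 2.1137 -1.3905]
 [ 0.1316  0.0672]
 [-1.7444  0.7332]
 [-0.5407  0.9981]]
[[0.6149 0.1839 0.026 ]
 [0.3648 0.2995 0.04  ]] [[212.854  167.6456]
 [123.1553 420.0103]]
```

Emit:
arm_command(rows=[[1,-0.42,-0.36,0.155,0,0],[1,-0.42,-0.36,0.155,0,0],[1,-0.42,-0.36,0.155,0,0],[1,-0.42,-0.36,0.155,0,0]])

```text
time_s: 9.75
eef_pos: [0.514, 0.0676, 0.1811]
orientation: [0.557, 0.436, -0.555, 0.438]
force: [0.7, 0.2, -0.2]
width: 0.899
```

Emit:
arm_command(rows=[[0.9,0,0,0,0,0],[0.9,0,0,0,0,0],[0.9,0,0,0,0,0]])

```text
time_s: 10.12
eef_pos: [0.5134, 0.0667, 0.0894]
orientation: [-0.557, -0.436, 0.557, -0.436]
force: [0.2, -0.0, 0.8]
width: 0.896
```

Emit:
arm_command(rows=[[0.5,0,0,0,0,0],[0.84,0,0,0,0,0],[0.84,0,0,0,0,0],[0.84,0,0,0,0,0]])

```text
time_s: 10.62
eef_pos: [0.515, 0.0667, 0.0078]
orientation: [0.558, 0.435, -0.556, 0.437]
force: [0.8, 0.9, 0.6]
width: 0.898
```

Emit:
arm_command(rows=[[0,0,0,0,0,0],[0,0,0,0,0,0],[0,0,0,0,0,0],[0,0,0,0,0,0]], hand=1, grip_force=40)

```text
time_s: 11.12
eef_pos: [0.5137, 0.0669, 0.0072]
orientation: [0.558, 0.435, -0.556, 0.437]
force: [-0.8, 0.0, 8.5]
width: 0.524
```

Emit:
arm_command(rows=[[-0.3,0,0,0,0,0],[-1,0,0,0,0,0],[-1,0,0,-0.18,0,0],[-1,0,0,-0.18,0,0],[-1,0,0,-0.18,0,0]])

```text
time_s: 11.75
eef_pos: [0.5123, 0.0671, 0.106]
orientation: [0.49, 0.51, -0.49, 0.51]
force: [0.3, 0.1, -1.2]
width: 0.526
```

Emit:
arm_command(rows=[[0,-0.16,-1,0,0,0],[0,-0.16,-1,0,0,0],[0,-0.16,-1,0,0,0]])

```text
time_s: 12.12
eef_pos: [0.4912, 0.1686, 0.1051]
orientation: [0.489, 0.511, -0.49, 0.51]
force: [-0.5, -0.1, -1.9]
width: 0.516
```

Emit:
arm_command(rows=[[0,-0.16,-1,0,0,0],[0,-0.16,-1,0,0,0],[0,-0.16,-1,0,0,0]])

```text
time_s: 12.5
eef_pos: [0.4718, 0.2671, 0.1051]
orientation: [0.489, 0.51, -0.489, 0.51]
force: [-0.2, -1.5, -1.2]
width: 0.524
```

Emit:
arm_command(rows=[[0,-0.16,-1,0,0,0],[0,-0.16,-1,0,0,0],[0,-0.16,-1,0,0,0]])

```text
time_s: 12.88
eef_pos: [0.4523, 0.3657, 0.105]
orientation: [0.49, 0.51, -0.49, 0.51]
force: [0.6, -1.3, -1.3]
width: 0.517
```

Emit:
arm_command(rows=[[0,-0.02,-0.2,0,0,0],[0,-0.02,-0.2,0,0,0],[0,-0.02,-0.2,0,0,0],[0,-0.02,-0.2,0,0,0]])

```text
time_s: 13.38
eef_pos: [0.4498, 0.3841, 0.1053]
orientation: [0.49, 0.51, -0.49, 0.51]
force: [0.6, 0.2, -0.7]
width: 0.522
```

```bash
python3 - <<'E'
from h import *
s=manip.sense();print(s['eef_pos'],Rn.from_quat(s['orientation']).as_matrix().round(3),s['width'],s['time_s'])
E
```

```text
[0.44977105 0.38405614 0.10528353] [[-0.     0.999  0.039]
 [-0.     0.039 -0.999]
 [-1.    -0.     0.   ]] 0.5222210649064797 13.375
```

Emit:
arm_command(rows=[[0.4,0.05,0.01,0,0,0],[0.65,0.05,0.01,0,0,0],[0.74,0.05,0.01,0,0,0],[0.74,0.05,0.01,0,0,0],[0.74,0.05,0.01,0,0,0]])

```text
time_s: 14.0
eef_pos: [0.4554, 0.3844, 0.0325]
orientation: [0.491, 0.51, -0.489, 0.51]
force: [1.2, 0.8, -1.5]
width: 0.522
```

Emit:
arm_command(rows=[[0,0,0,0,0,0],[0,0,0,0,0,0],[0,0,0,0,0,0]], hand=0.32)

```text
time_s: 14.38
eef_pos: [0.4547, 0.3842, 0.0318]
orientation: [0.49, 0.51, -0.49, 0.51]
force: [-0.1, 0.0, 1.3]
width: 0.683
```

Emit:
arm_command(rows=[[-0.4,0,0,0,0,0],[-1,0,0,0,0,0],[-1,0,0,0,0,0],[-1,0,0,0,0,0]])

```text
time_s: 14.88
eef_pos: [0.4544, 0.3839, 0.1314]
orientation: [0.49, 0.51, -0.49, 0.51]
force: [-0.4, -0.7, 0.1]
width: 0.68
```

```bash
python3 - <<'E'
from h import *
s=manip.sense();print(s['eef_pos'],s['time_s'])
c=snap('wrist','w3.png',None,1.3)
P=T2W([[-.012,-.046,.029],[-.088,.126,.034],[-.088,-.126,.034],[-.006,.126,.044],[-.006,-.126,.044]],np.array([.5025,.305,0]),.038)
print(proj(c,P)*1.3)
E
```

```text
[0.45435092 0.38390789 0.13137023] 14.875
[[525.89682118 200.82989919]
 [269.30758235 307.70759784]
 [627.1586873  309.24654515]
 [260.18185154 195.18579157]
 [672.7151191  195.52149124]]
```

View pics/w3.png

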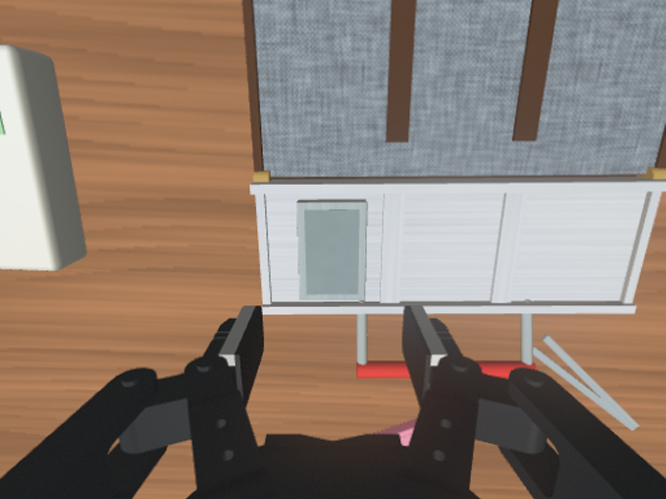

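Plaque B lies flat in the left lane at (333,250). Next is plaque A.

Emit:
arm_command(rows=[[0,0.385,1,0,0,0],[0,0.385,1,0,0,0],[0,0.385,1,0,0,0]], hand=0.1)

```text
time_s: 15.3
eef_pos: [0.4973, 0.2827, 0.1295]
orientation: [0.49, 0.509, -0.492, 0.509]
force: [0.3, 0.5, -0.2]
width: 0.904
```

Emit:
arm_command(rows=[[0,0.385,1,0,0,0],[0,0.385,1,0,0,0],[0,0.385,1,0,0,0]])

```text
time_s: 15.68
eef_pos: [0.5398, 0.1854, 0.13]
orientation: [0.49, 0.509, -0.491, 0.509]
force: [-0.7, -0.1, -0.2]
width: 0.899
```

Emit:
arm_command(rows=[[0,0.385,1,0,0,0],[0,0.385,1,0,0,0],[0,0.385,1,0,0,0]])

```text
time_s: 16.05
eef_pos: [0.5824, 0.0878, 0.1302]
orientation: [0.49, 0.51, -0.491, 0.509]
force: [0.3, 0.1, 0.4]
width: 0.899
```

Emit:
arm_command(rows=[[0,0.385,1,-0.23,0,0],[0,0.385,1,-0.23,0,0],[0,0.385,1,-0.23,0,0],[0,0.385,1,-0.23,0,0]])

```text
time_s: 16.55
eef_pos: [0.6235, -0.0073, 0.1304]
orientation: [0.39, 0.59, -0.39, 0.589]
force: [-0.2, 0.4, -0.6]
width: 0.901
```

Emit:
arm_command(rows=[[0.5,0,0,0,0,0],[0.8,0,0,0,0,0],[0.8,0,0,0,0,0],[0.8,0,0,0,0,0]])

```text
time_s: 17.05
eef_pos: [0.625, -0.0082, 0.0525]
orientation: [0.39, 0.589, -0.39, 0.59]
force: [0.0, -0.8, 0.5]
width: 0.899
```

```bash
python3 - <<'E'
from h import *
np.set_printoptions(precision=4,suppress=True)
s=manip.sense();print(s['eef_pos'],s['time_s'],tool(np.array([.623,-.0097,.010])-s['eef_pos']))
c=cam('top');im=manip.get_image('top')
cv2.imwrite('pics/t2.png',cv2.resize(im[120:250,150:330],None,fx=4,fy=4,interpolation=cv2.INTER_CUBIC))
c=snap('wrist','w4.png',None,1.3)
P=np.array([[.623,-.0097,.016]]);print(proj(c,P)*1.3, proj(cam('wrist'),[[.506,-.075,.016]])*1.3)
E
```

```text
[ 0.625  -0.0082  0.0525] 17.05 [ 0.4252 -0.0249  0.0055]
[[332.851  291.8744]] [[354.883  486.7669]]
```

View pics/w4.png

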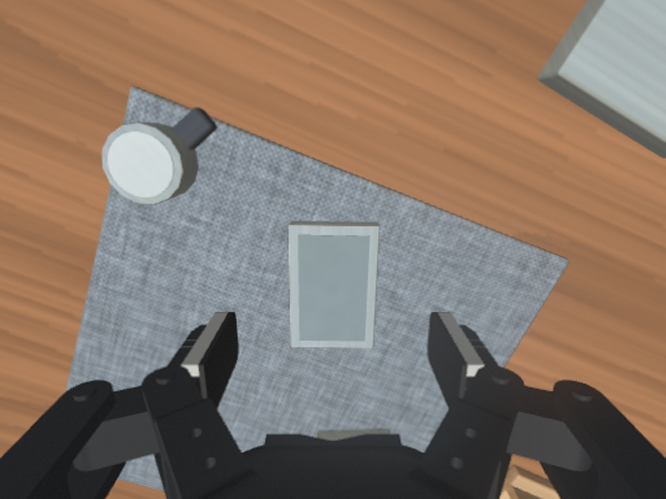

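Emit:
arm_command(rows=[[0.3,-0.02,0,0,0,0],[0.42,-0.02,0,0,0,0],[0.42,-0.02,0,0,0,0],[0.42,-0.02,0,0,0,0]])

```text
time_s: 17.65
eef_pos: [0.6235, -0.0104, 0.0104]
orientation: [0.391, 0.589, -0.39, 0.59]
force: [0.5, 0.2, 0.4]
width: 0.9
```

Emit:
arm_command(rows=[[0,0,0,0,0,0],[0,0,0,0,0,0],[0,0,0,0,0,0],[0,0,0,0,0,0]], hand=1)

```text
time_s: 18.15
eef_pos: [0.6233, -0.0104, 0.0104]
orientation: [0.39, 0.589, -0.39, 0.59]
force: [-1.3, 0.1, 6.3]
width: 0.518
```

Emit:
arm_command(rows=[[-0.3,0,0,0,0,0],[-1,0,0,0,0,0],[-1,0,0,0.23,0,0],[-1,0,0,0.23,0,0],[-1,0,0,0.23,0,0]])

```text
time_s: 18.77
eef_pos: [0.6223, -0.0102, 0.1092]
orientation: [0.489, 0.51, -0.49, 0.51]
force: [-0.7, 0.8, -1.7]
width: 0.513
```

Emit:
arm_command(rows=[[0,-0.5,-1,0,0,0],[0,-0.5,-1,0,0,0],[0,-0.5,-1,0,0,0]])

```text
time_s: 19.15
eef_pos: [0.5659, 0.0907, 0.1086]
orientation: [0.487, 0.513, -0.488, 0.511]
force: [-0.1, 0.2, -1.5]
width: 0.519
```

Emit:
arm_command(rows=[[0,-0.5,-1,0,0,0],[0,-0.5,-1,0,0,0],[0,-0.5,-1,0,0,0]])

```text
time_s: 19.52
eef_pos: [0.5129, 0.1876, 0.1089]
orientation: [0.488, 0.512, -0.488, 0.511]
force: [0.4, -1.0, -0.2]
width: 0.516
```

Emit:
arm_command(rows=[[0,-0.5,-1,0,0,0],[0,-0.5,-1,0,0,0],[0,-0.5,-1,0,0,0],[0,-0.5,-1,0,0,0]])

```text
time_s: 20.02
eef_pos: [0.4619, 0.2826, 0.1092]
orientation: [0.49, 0.51, -0.489, 0.511]
force: [0.6, 0.0, -1.6]
width: 0.516
```

```bash
python3 - <<'E'
from h import *
np.set_printoptions(precision=4,suppress=True)
s=manip.sense();print(s['eef_pos'],s['time_s'],s['width'],tool(np.array([.4555,.303,.031])-s['eef_pos']),Rn.from_quat(s['orientation']).as_matrix()[:,1])
E
```

```text
[0.4619 0.2826 0.1092] 20.025 0.5157516193436426 [ 0.7819 -0.0557 -0.2072] [0.9991 0.0415 0.0007]
```

Emit:
arm_command(rows=[[0,-0.06,-0.21,0,0,0],[0.4,-0.06,-0.21,0,0,0],[0.7,-0.06,-0.21,0,0,0],[0.78,-0.06,-0.21,0,0,0],[0.78,-0.06,-0.21,0,0,0]])

```text
time_s: 20.65
eef_pos: [0.4551, 0.303, 0.0317]
orientation: [0.49, 0.51, -0.49, 0.51]
force: [-0.2, -0.2, -1.9]
width: 0.515
```

Emit:
arm_command(rows=[[0,0,0,0,0,0],[0,0,0,0,0,0],[0,0,0,0,0,0]], hand=0.32)

```text
time_s: 21.02
eef_pos: [0.4544, 0.3042, 0.0318]
orientation: [0.49, 0.51, -0.49, 0.51]
force: [0.6, 0.0, 0.1]
width: 0.682
```

Emit:
arm_command(rows=[[-0.4,0,0,0,0,0],[-1,0,0,0,0,0],[-1,0,0,0,0,0],[-1,0,0,0,0,0]])

```text
time_s: 21.52
eef_pos: [0.4537, 0.3042, 0.1315]
orientation: [0.49, 0.51, -0.49, 0.51]
force: [-0.2, 0.5, -0.8]
width: 0.684
```

Emit:
arm_command(rows=[[0,0.09,0.95,0,0,0],[0,0.09,0.95,0,0,0],[0,0.09,0.95,0,0,0]], hand=0.1)

```text
time_s: 21.9
eef_pos: [0.4659, 0.2076, 0.1297]
orientation: [0.49, 0.51, -0.492, 0.509]
force: [-0.3, -0.1, -0.5]
width: 0.9
```

Emit:
arm_command(rows=[[0,0.09,0.95,0,0,0],[0,0.09,0.95,0,0,0],[0,0.09,0.95,0,0,0]])

```text
time_s: 22.28
eef_pos: [0.4793, 0.1142, 0.1303]
orientation: [0.49, 0.51, -0.491, 0.509]
force: [0.2, 1.0, -0.5]
width: 0.901
```

Emit:
arm_command(rows=[[0,0.09,0.95,0,0,0],[0,0.09,0.95,0,0,0],[0,0.09,0.95,0,0,0]])

```text
time_s: 22.65
eef_pos: [0.4925, 0.0203, 0.1306]
orientation: [0.49, 0.51, -0.49, 0.509]
force: [0.3, 0.5, 0.2]
width: 0.897
```

Emit:
arm_command(rows=[[0,0.09,0.95,-0.275,0,0],[0,0.09,0.95,-0.275,0,0],[0,0.09,0.95,-0.275,0,0],[0,0.09,0.95,-0.275,0,0]])

```text
time_s: 23.15
eef_pos: [0.505, -0.0724, 0.1307]
orientation: [0.369, 0.604, -0.369, 0.602]
force: [0.6, -0.5, -0.0]
width: 0.897
```

Emit:
arm_command(rows=[[0.5,0,0,0,0,0],[0.8,0,0,0,0,0],[0.8,0,0,0,0,0],[0.8,0,0,0,0,0]])

```text
time_s: 23.65
eef_pos: [0.5059, -0.0733, 0.0522]
orientation: [0.369, 0.603, -0.369, 0.604]
force: [-0.5, 0.5, -0.4]
width: 0.901
```

```bash
python3 - <<'E'
from h import *
np.set_printoptions(precision=4,suppress=True)
s=manip.sense();print(s['eef_pos'],s['time_s'],tool(np.array([.506,-.075,.010])-s['eef_pos']))
c=cam('wrist');w=manip.get_image('wrist')
tp=cv2.resize(manip.get_image('top')[150:240,60:280],None,fx=2.3,fy=2.3,interpolation=cv2.INTER_CUBIC)
v=np.vstack([w,tp[:,:512] if tp.shape[1]>=512 else cv2.copyMakeBorder(tp,0,0,0,512-tp.shape[1],0)])
cv2.imwrite('pics/w5.png',v)
print(proj(c,[[.506,-.075,.016]]))
E
```

```text
[ 0.5059 -0.0733  0.0522] 23.65 [ 0.422  -0.0072  0.0157]
[[258.3923 222.1776]]
```

View pics/w5.png

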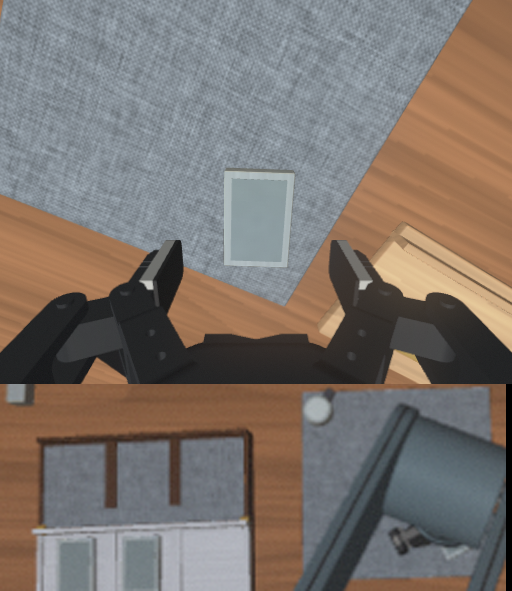

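Emit:
arm_command(rows=[[0.3,0,0.01,0,0,0],[0.42,0,0.01,0,0,0],[0.42,0,0.01,0,0,0],[0.42,0,0.01,0,0,0]])

```text
time_s: 24.25
eef_pos: [0.5063, -0.0752, 0.0102]
orientation: [0.369, 0.603, -0.369, 0.604]
force: [0.1, -0.9, -0.7]
width: 0.901
```

Emit:
arm_command(rows=[[0,0,0,0,0,0],[0,0,0,0,0,0],[0,0,0,0,0,0],[0,0,0,0,0,0]], hand=1)

```text
time_s: 24.75
eef_pos: [0.5061, -0.0751, 0.0103]
orientation: [0.369, 0.603, -0.369, 0.604]
force: [-1.9, -0.1, 7.3]
width: 0.521
```

Emit:
arm_command(rows=[[-0.3,0,0,0,0,0],[-1,0,0,0,0,0],[-1,0,0,0.275,0,0],[-1,0,0,0.275,0,0],[-1,0,0,0.275,0,0]])

```text
time_s: 25.38
eef_pos: [0.5055, -0.0749, 0.1098]
orientation: [0.491, 0.509, -0.491, 0.509]
force: [0.4, -0.8, -1.3]
width: 0.513
```

Emit:
arm_command(rows=[[0,-0.12,-1,0,0,0],[0,-0.12,-1,0,0,0],[0,-0.12,-1,0,0,0]])

```text
time_s: 25.75
eef_pos: [0.4884, 0.0268, 0.1093]
orientation: [0.489, 0.511, -0.489, 0.51]
force: [-0.2, -0.8, -1.4]
width: 0.521
```

Emit:
arm_command(rows=[[0,-0.12,-1,0,0,0],[0,-0.12,-1,0,0,0],[0,-0.12,-1,0,0,0]])

```text
time_s: 26.12
eef_pos: [0.4732, 0.1253, 0.1094]
orientation: [0.489, 0.511, -0.489, 0.511]
force: [0.3, -0.7, -1.7]
width: 0.515
```

Emit:
arm_command(rows=[[0,-0.12,-1,0,0,0],[0,-0.12,-1,0,0,0],[0,-0.12,-1,0,0,0],[0,-0.12,-1,0,0,0]])

```text
time_s: 26.62
eef_pos: [0.4581, 0.2222, 0.1093]
orientation: [0.49, 0.51, -0.49, 0.51]
force: [0.6, -0.4, 0.2]
width: 0.517
```

```bash
python3 - <<'E'
from h import *
np.set_printoptions(precision=4,suppress=True)
s=manip.sense();print(s['eef_pos'],s['time_s'],s['width'],tool(np.array([.4585,.223,.031])-s['eef_pos']),Rn.from_quat(s['orientation']).as_matrix()[:,1])
E
```

```text
[0.4581 0.2222 0.1093] 26.625 0.5168898021709177 [ 0.7826  0.0042 -0.0084] [0.9992 0.04   0.0002]
```

Emit:
arm_command(rows=[[0.4,0,-0.01,0,0,0],[0.7,0,-0.01,0,0,0],[0.78,0,-0.01,0,0,0],[0.78,0,-0.01,0,0,0]])

```text
time_s: 27.12
eef_pos: [0.4581, 0.2231, 0.0316]
orientation: [0.49, 0.51, -0.49, 0.51]
force: [-0.2, -0.5, -1.7]
width: 0.516
```

Emit:
arm_command(rows=[[0,0,0,0,0,0],[0,0,0,0,0,0],[0,0,0,0,0,0]], hand=0.32)

```text
time_s: 27.5
eef_pos: [0.4579, 0.2244, 0.0318]
orientation: [0.49, 0.51, -0.49, 0.51]
force: [-1.0, 0.1, -0.2]
width: 0.68
```

Emit:
arm_command(rows=[[-0.4,0,0,0,0,0],[-1,0,0,0,0,0],[-1,0,0,0,0,0],[-1,0,0,0,0,0]])

```text
time_s: 28.0
eef_pos: [0.4572, 0.2244, 0.1313]
orientation: [0.49, 0.51, -0.49, 0.51]
force: [-0.6, 0.4, -0.7]
width: 0.678
```

Emit:
arm_command(rows=[[-0.2,-0.9,-0.82,-0.5,0,0],[-0.2,-0.9,-0.82,-0.5,0,0],[-0.2,-0.9,-0.82,-0.5,0,0],[-0.2,-0.9,-0.82,-0.5,0,0],[-0.2,-0.9,-0.82,-0.5,0,0]], hand=0.6)

```text
time_s: 28.62
eef_pos: [0.3631, 0.3023, 0.1497]
orientation: [0.256, 0.659, -0.258, 0.658]
force: [-1.0, -0.0, -0.1]
width: 0.402
```

Emit:
arm_command(rows=[[0,0,0,-0.5,0,0],[0,0,0,-0.5,0,0],[0,0,0,-0.5,0,0],[0,0,0,-0.5,0,0],[0,0,0,-0.5,0,0]])

```text
time_s: 29.25
eef_pos: [0.3639, 0.3022, 0.1503]
orientation: [-0.014, 0.708, 0.013, 0.706]
force: [-0.1, 0.4, -0.3]
width: 0.4
```

```bash
python3 - <<'E'
from h import *
np.set_printoptions(precision=4,suppress=True)
s=manip.sense();print(s['eef_pos'],s['time_s'],s['width'],Rn.from_quat(s['orientation']).as_matrix()[:,1],s['joint_pos'])
c=snap('wrist','w6.png',None,1.3)
b=np.array([.3658,.3007,.04]);print(proj(c,[b])*1.3,tool(b-[0,0,.019]-s['eef_pos']))
E
```

```text
[0.3639 0.3022 0.1503] 29.25 0.39978208911623975 [-0.0375  0.9993 -0.0008] [0.4566 0.1968 1.829  0.     1.1178 0.4191]
[[334.3489 246.9361]] [ 1.2934 -0.0149  0.0202]
```

View pics/w6.png

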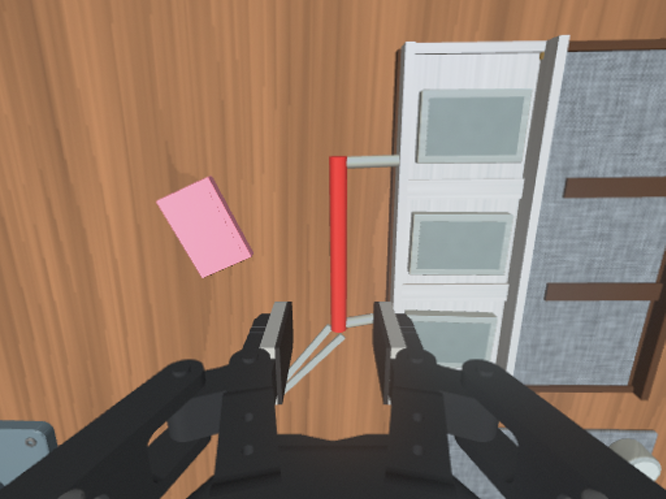

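All three lie flat in their lanes, at (474,125), (461,243) and (450,335). The bar is between the fingers. Descending, gripping and tipping.

Emit:
arm_command(rows=[[0.6,0,0.025,0,0,0],[1,0,0.025,0,0,0],[1,0,0.025,0,0,0]])

```text
time_s: 29.68
eef_pos: [0.3642, 0.3013, 0.0486]
orientation: [-0.014, 0.709, 0.012, 0.705]
force: [-0.3, -0.3, 0.6]
width: 0.4
```

Emit:
arm_command(rows=[[0.29,0,0,0,0,0],[0.29,0,0,0,0,0],[0.29,0,0,0,0,0]])

```text
time_s: 30.05
eef_pos: [0.3678, 0.3033, 0.0239]
orientation: [-0.014, 0.706, 0.014, 0.708]
force: [-0.3, -0.0, -0.0]
width: 0.403
```

Emit:
arm_command(rows=[[0,0,0,0,0,0],[0,0,0,0,0,0],[0,0,0,0,0,0],[0,0,0,0,0,0]], hand=1, grip_force=60)

```text
time_s: 30.55
eef_pos: [0.3676, 0.3033, 0.0238]
orientation: [-0.014, 0.706, 0.015, 0.708]
force: [0.1, -0.9, 6.0]
width: 0.114
```

Emit:
arm_command(rows=[[-0.14,0,0.02,0,0,0],[-0.28,0,0.06,0,0,0],[-0.415,0,0.11,0,0,0],[-0.54,0,0.175,0,0,0],[-0.66,0,0.25,0,0,0]])

```text
time_s: 31.18
eef_pos: [0.3898, 0.3041, 0.0884]
orientation: [-0.014, 0.708, 0.014, 0.705]
force: [-4.1, 6.6, -6.9]
width: 0.111
```

Emit:
arm_command(rows=[[-0.11,0,0.09,0,0,0],[-0.21,0,0.19,0,0,0],[-0.305,0,0.305,0,0,0],[-0.38,0,0.425,0,0,0],[-0.45,0,0.55,0,0,0]])

```text
time_s: 31.8
eef_pos: [0.4389, 0.3064, 0.1352]
orientation: [-0.015, 0.712, 0.014, 0.702]
force: [-23.4, 2.0, 22.3]
width: 0.112
```

Emit:
arm_command(rows=[[0,0,0,0,0,0],[0,0,0,0,0,0]])

```text
time_s: 32.05
eef_pos: [0.4434, 0.3066, 0.1367]
orientation: [-0.014, 0.708, 0.015, 0.705]
force: [-15.4, 0.4, 22.6]
width: 0.115
```

Emit:
arm_command(rows=[[-0.03,0,-0.01,0,0,0],[-0.03,0,-0.01,0,0,0]])

```text
time_s: 32.3
eef_pos: [0.4439, 0.3066, 0.1372]
orientation: [-0.014, 0.708, 0.015, 0.706]
force: [-4.4, 5.3, -0.0]
width: 0.115
```

Emit:
arm_command(rows=[[-0.035,0,0.09,0,0,0],[-0.065,0,0.18,0,0,0],[-0.09,0,0.27,0,0,0],[-0.105,0,0.365,0,0,0],[-0.115,0,0.46,0,0,0]])

```text
time_s: 32.92
eef_pos: [0.4894, 0.3087, 0.1503]
orientation: [-0.014, 0.708, 0.015, 0.706]
force: [-10.8, 3.0, 11.7]
width: 0.113
```

Emit:
arm_command(rows=[[-0.01,0,0.095,0,0,0],[-0.01,0,0.19,0,0,0],[0,0,0.285,0,0,0],[0.02,0,0.38,0,0,0],[0.04,0,0.47,0,0,0]])

```text
time_s: 33.55
eef_pos: [0.5372, 0.3106, 0.1454]
orientation: [-0.014, 0.708, 0.015, 0.706]
force: [-5.2, 4.0, 2.9]
width: 0.112
```

Emit:
arm_command(rows=[[0.02,0,0.07,0,0,0],[0.04,0,0.135,0,0,0],[0.07,0,0.2,0,0,0],[0.07,0,0.2,0,0,0],[0.07,0,0.2,0,0,0]])

```text
time_s: 34.17
eef_pos: [0.5584, 0.3112, 0.1381]
orientation: [-0.014, 0.707, 0.015, 0.707]
force: [-2.7, 4.3, 4.2]
width: 0.113
```

```bash
python3 - <<'E'
from h import *
s=manip.sense();print(s['eef_pos'],s['force'],s['time_s'])
a=manip.get_image('scene')[60:190,240:380]; b=manip.get_image('top')[150:260,50:190]
r=lambda i:cv2.resize(i,(700,int(i.shape[0]*5*.55)) ,interpolation=cv2.INTER_CUBIC) if 0 else cv2.resize(i,None,fx=2.8,fy=2.8,interpolation=cv2.INTER_CUBIC)
a,b=r(a),r(b);H=max(a.shape[0],b.shape[0])
p=lambda i:cv2.copyMakeBorder(i,0,H-i.shape[0],0,0,0)
cv2.imwrite('pics/m1.png',np.hstack([p(a),p(b)]))
E
```

```text
[0.55835125 0.31117265 0.13810721] [-2.65515153  4.31861215  4.22837707] 34.175
```

View pics/m1.png

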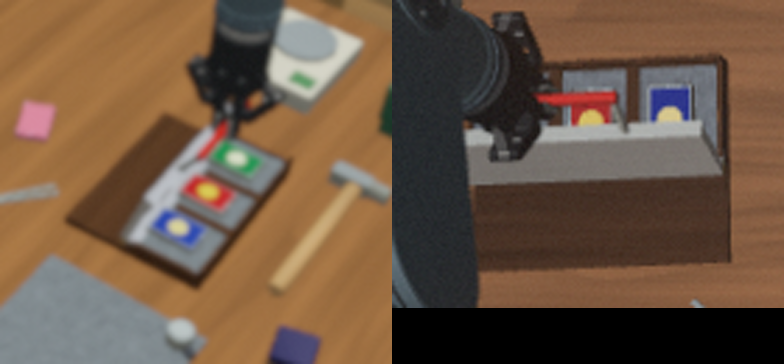

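Step 2 looks done: green at (237,157), red at (208,192) and blue at (177,228) all lie face up on the felt. Now I'll bring the tray back.

Emit:
arm_command(rows=[[0,0,0,0,0,0],[0,0,0,0,0,0],[-0.03,0,-0.065,0,0,0],[-0.05,0,-0.13,0,0,0],[-0.07,0,-0.2,0,0,0]])

```text
time_s: 34.9
eef_pos: [0.5412, 0.3106, 0.1449]
orientation: [-0.013, 0.705, 0.015, 0.709]
force: [5.5, 6.3, -3.1]
width: 0.109
```

Emit:
arm_command(rows=[[-0.02,0,-0.09,0,0,0],[-0.04,0,-0.185,0,0,0],[-0.05,0,-0.28,0,0,0],[-0.05,0,-0.375,0,0,0],[-0.04,0,-0.47,0,0,0]])

```text
time_s: 35.52
eef_pos: [0.4969, 0.3085, 0.1515]
orientation: [-0.013, 0.702, 0.015, 0.712]
force: [6.0, 2.1, 16.9]
width: 0.106
```

Emit:
arm_command(rows=[[0.01,0,-0.095,0,0,0],[0.025,0,-0.19,0,0,0],[0.05,0,-0.28,0,0,0],[0.08,0,-0.37,0,0,0],[0.115,0,-0.46,0,0,0]])

```text
time_s: 36.15
eef_pos: [0.4498, 0.3064, 0.1401]
orientation: [-0.013, 0.703, 0.015, 0.711]
force: [4.6, 0.7, 7.9]
width: 0.112
```

Emit:
arm_command(rows=[[0.07,0,-0.125,0,0,0],[0.145,0,-0.245,0,0,0],[0.24,0,-0.36,0,0,0],[0.34,0,-0.46,0,0,0],[0.45,0,-0.55,0,0,0]])

```text
time_s: 36.78
eef_pos: [0.393, 0.3039, 0.0926]
orientation: [-0.014, 0.705, 0.015, 0.709]
force: [10.1, 0.7, -2.6]
width: 0.11
```

Emit:
arm_command(rows=[[0.12,0,-0.075,0,0,0],[0.245,0,-0.14,0,0,0],[0.39,0,-0.19,0,0,0],[0.54,0,-0.22,0,0,0],[0.7,0,-0.24,0,0,0]])

```text
time_s: 37.4
eef_pos: [0.3678, 0.3031, 0.0226]
orientation: [-0.014, 0.706, 0.015, 0.708]
force: [-1.7, -2.4, 62.4]
width: 0.115
```

Emit:
arm_command(rows=[[0,0,0,0,0,0],[0,0,0,0,0,0]])

```text
time_s: 37.65
eef_pos: [0.3676, 0.3034, 0.0213]
orientation: [-0.014, 0.706, 0.015, 0.708]
force: [4.1, 5.0, 1.4]
width: 0.11
```

Emit:
arm_command(rows=[[0,0,0,0,0,0],[0,0,0,0,0,0],[0,0,0,0,0,0]], hand=0.6)

```text
time_s: 38.02
eef_pos: [0.3659, 0.3023, 0.0208]
orientation: [-0.015, 0.708, 0.014, 0.706]
force: [-0.3, -0.8, -0.8]
width: 0.401
```

Emit:
arm_command(rows=[[-0.3,0,0,0,0,0],[-1,0,0,0,0,0],[-1,0,0,0,0,0]])

```text
time_s: 38.4
eef_pos: [0.3691, 0.3039, 0.1251]
orientation: [-0.013, 0.705, 0.015, 0.709]
force: [0.7, 0.2, -0.4]
width: 0.4
```

Emit:
arm_command(rows=[[-0.8,0,0,0.5,0,0],[-0.8,0,0,0.5,0,0],[-0.8,0,0,0.5,0,0],[-0.8,0,0,0.5,0,0],[-0.8,0,0,0.5,0,0]], hand=0.3)

```text
time_s: 39.02
eef_pos: [0.3662, 0.3024, 0.2004]
orientation: [0.257, 0.659, -0.258, 0.658]
force: [-0.7, -0.5, 0.8]
width: 0.7
```

Emit:
arm_command(rows=[[0,0,0,0.5,0,0],[0,0,0,0.5,0,0],[0,0,0,0.5,0,0],[0,0,0,0.5,0,0],[0,0,0,0.5,0,0]])

```text
time_s: 39.65
eef_pos: [0.3664, 0.3026, 0.2007]
orientation: [0.489, 0.511, -0.49, 0.51]
force: [0.2, -0.4, -0.8]
width: 0.698
```

Emit:
arm_command(rows=[[0,1,0,0,0,0],[0,1,0,0,0,0],[0,1,0,0,0,0],[0,1,0,0,0,0]])

```text
time_s: 40.15
eef_pos: [0.4658, 0.3065, 0.2006]
orientation: [0.489, 0.511, -0.49, 0.51]
force: [-0.5, -0.8, -0.2]
width: 0.701
```

```bash
python3 - <<'E'
from h import *
np.set_printoptions(precision=4,suppress=True)
s=manip.sense();print(s['eef_pos'],s['time_s'],s['width'],Rn.from_quat(s['orientation']).as_matrix()[:,1])
c=snap('wrist','w7.png',None,1.5)
import pickle;pickle.dump(c,open('w7.pkl','wb'))
E
```

```text
[0.4658 0.3065 0.2006] 40.15 0.7012332279234054 [ 0.9991  0.0424 -0.0021]
```

View pics/w7.png

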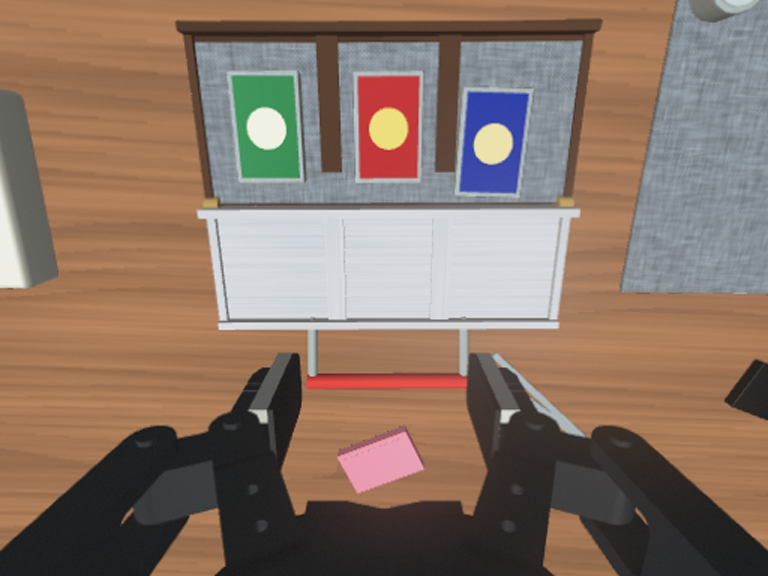

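```bash
python3 - <<'E'
from h import *
import pickle
np.set_printoptions(precision=4,suppress=True)
c=pickle.load(open('w7.pkl','rb'))
for k,p in dict(green=[(228,73),(299,71),(303,181),(240,182)],red=[(354,73),(423,71),(421,181),(356,182)],blue=[(463,88),(531,89),(520,195),(457,193)]).items():
    X=ray(c,(np.array(p,float)-.25)/1.5,.036); e=(X[3]+X[2]-X[0]-X[1])/2; w=(X[1]+X[2]-X[0]-X[3])/2
    print(k,X.mean(0),np.linalg.norm(e),np.linalg.norm(w),np.degrees(np.arctan2(-e[1],-e[0])),tool(X.mean(0)-[0,0,.005]-manip.sense()['eef_pos']))
E
```

```text
green [0.5528 0.3884 0.036 ] 0.06828450599148006 0.044608173986545284 1.9738565186160595 [ 1.6966  0.9092 -0.7801]
red [0.5563 0.3078 0.036 ] 0.06836347108423199 0.04471908869523538 2.6508516526792656 [1.6969 0.9107 0.0264]
blue [0.5502 0.2373 0.036 ] 0.06715561683364715 0.044094894796217685 2.1892689826641285 [1.6974 0.8191 0.7285]
```

Emit:
arm_command(rows=[[0,0.82,0.73,0,0,0],[0.4,0.82,0.73,0,0,0],[0.8,0.82,0.73,0,0,0],[0.8,0.82,0.73,0,0,0]], hand=0.3)

```text
time_s: 40.7
eef_pos: [0.5482, 0.2364, 0.1183]
orientation: [0.487, 0.512, -0.492, 0.508]
force: [-0.0, 0.8, 0.0]
width: 0.702
```

Emit:
arm_command(rows=[[0.5,0,0,0,0,0],[0.8,0,0,0,0,0],[0.9,0,0,0,0,0],[0.9,0,0,0,0,0]])

```text
time_s: 41.2
eef_pos: [0.5518, 0.2379, 0.0326]
orientation: [0.49, 0.51, -0.489, 0.511]
force: [-0.1, -0.1, -0.2]
width: 0.7
```

Emit:
arm_command(rows=[[0,0,0,0,0,0],[0,0,0,0,0,0],[0,0,0,0,0,0],[0,0,0,0,0,0]], hand=1, grip_force=40)

```text
time_s: 41.7
eef_pos: [0.5553, 0.2378, 0.0361]
orientation: [0.492, 0.508, -0.487, 0.512]
force: [1.0, -0.3, 12.7]
width: -0.0
```

Emit:
arm_command(rows=[[-0.3,0,0,0,0,0],[-1,0,0,0,0,0],[-1,0,0,0,0,0],[-1,0,0,0,0,0]])

```text
time_s: 42.2
eef_pos: [0.5523, 0.2374, 0.1332]
orientation: [0.491, 0.509, -0.489, 0.511]
force: [-0.1, -0.5, -0.5]
width: 0.001
```

The fingers shut on nothing, so I'll look again.

```bash
python3 - <<'E'
from h import *
np.set_printoptions(precision=4,suppress=True)
s=manip.sense();print(s['eef_pos'],s['time_s'],s['width'],Rn.from_quat(s['orientation']).as_matrix()[:,1])
c=cam('wrist');w=manip.get_image('wrist');t=manip.get_image('top')
tp=cv2.resize(t[150:240,60:280],None,fx=3.2,fy=3.2,interpolation=cv2.INTER_CUBIC)
w2=cv2.resize(w,None,fx=.8,fy=.8)
w2=cv2.copyMakeBorder(w2,0,0,0,tp.shape[1]-w2.shape[1],0)
cv2.imwrite('pics/m2.png',np.vstack([w2,tp]));print(w2.shape,tp.shape)
import pickle;pickle.dump(c,open('m2.pkl','wb'))
E
```

```text
[0.5523 0.2374 0.1332] 42.2 0.000719309636412847 [0.9992 0.0404 0.0036]
(307, 704, 3) (288, 704, 3)
```

View pics/m2.png

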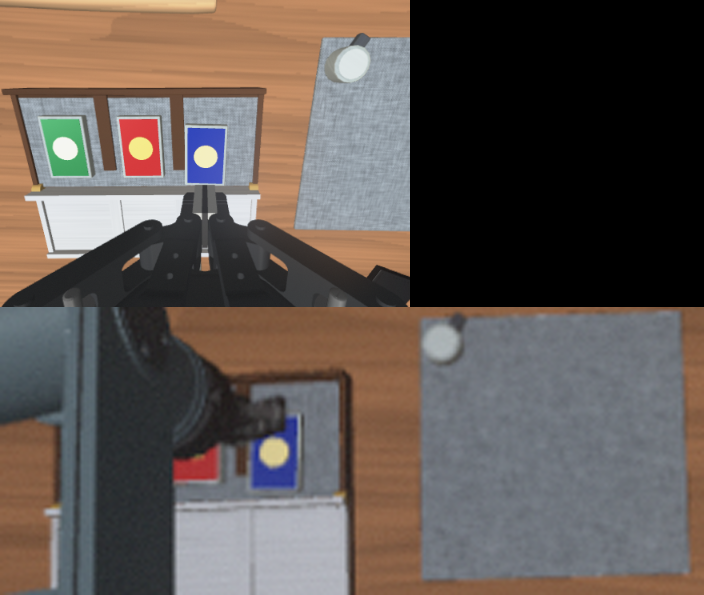

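Blue is still in place at (206,155). The fingers closed just above it, so they need to go about 5 mm lower.

```bash
python3 - <<'E'
from h import *
import pickle
np.set_printoptions(precision=4,suppress=True)
c=pickle.load(open('m2.pkl','rb'))
for k,p in dict(blue=[(185,126),(226.5,127),(224,184),(187,183)],red=[(118,118),(158,117),(163,177),(125,178)]).items():
    X=ray(c,(np.array(p,float)+.1)/.8,.036); e=(X[3]+X[2]-X[0]-X[1])/2; w=(X[1]+X[2]-X[0]-X[3])/2
    print(k,X.mean(0),np.linalg.norm(e),np.linalg.norm(w),np.degrees(np.arctan2(-e[1],-e[0])),tool(X.mean(0)-[0,0,.009]-manip.sense()['eef_pos']))
E
```

```text
blue [0.5503 0.2367 0.036 ] 0.06602007093411222 0.043107882807634605 2.1761695044671416 [ 1.0351 -0.0026  0.0026]
red [0.5559 0.3072 0.036 ] 0.06802435256066974 0.04240836569601579 3.0337016599463387 [ 1.0348  0.0816 -0.6996]
```

Emit:
arm_command(rows=[[0,-0.01,0,0,0,0],[0,-0.01,0,0,0,0],[0.6,-0.01,0,0,0,0],[1,-0.01,0,0,0,0],[1,-0.01,0,0,0,0]], hand=0.3)

```text
time_s: 42.92
eef_pos: [0.5482, 0.2365, 0.0281]
orientation: [0.488, 0.511, -0.492, 0.509]
force: [-0.3, -0.1, 0.8]
width: 0.701
```

Emit:
arm_command(rows=[[0.06,0,0,0,0,0],[0.06,0,0,0,0,0],[0.06,0,0,0,0,0]])

```text
time_s: 43.3
eef_pos: [0.5513, 0.2373, 0.0266]
orientation: [0.49, 0.51, -0.489, 0.51]
force: [-0.5, 0.5, -0.0]
width: 0.7
```

Emit:
arm_command(rows=[[0,0,0,0,0,0],[0,0,0,0,0,0],[0,0,0,0,0,0],[0,0,0,0,0,0]], hand=1, grip_force=40)

```text
time_s: 43.8
eef_pos: [0.5518, 0.2369, 0.027]
orientation: [0.491, 0.509, -0.489, 0.511]
force: [-1.1, -2.1, 6.4]
width: 0.525
```

Emit:
arm_command(rows=[[-0.3,0,0,0,0,0],[-1,0,0,0,0,0],[-1,0,0,0,0,0],[-1,0,0,0,0,0]])

```text
time_s: 44.3
eef_pos: [0.5507, 0.2372, 0.126]
orientation: [0.49, 0.51, -0.489, 0.51]
force: [-0.1, 0.3, -1.7]
width: 0.523
```

Emit:
arm_command(rows=[[-0.2,-0.14,1,0,0,0],[-0.2,-0.14,1,0,0,0],[-0.2,-0.14,1,0,0,0]])

```text
time_s: 44.68
eef_pos: [0.5395, 0.1342, 0.1439]
orientation: [0.49, 0.51, -0.492, 0.509]
force: [0.1, 1.3, -1.1]
width: 0.517
```

Emit:
arm_command(rows=[[0,-0.14,1,0,0,0],[0,-0.14,1,0,0,0],[0,-0.14,1,0,0,0]])

```text
time_s: 45.05
eef_pos: [0.5297, 0.0347, 0.1436]
orientation: [0.49, 0.51, -0.491, 0.508]
force: [-0.8, 0.4, -1.2]
width: 0.52
```

Emit:
arm_command(rows=[[0,-0.14,1,0,0,0],[0,-0.14,1,0,0,0],[0,-0.14,1,0,0,0]])

```text
time_s: 45.42
eef_pos: [0.5204, -0.0651, 0.1441]
orientation: [0.49, 0.51, -0.491, 0.509]
force: [0.9, 0.4, -1.0]
width: 0.523
```

Emit:
arm_command(rows=[[0,-0.14,1,0,0,0],[0,-0.14,1,0,0,0],[0,-0.14,1,0,0,0]])

```text
time_s: 45.8
eef_pos: [0.5109, -0.1652, 0.1444]
orientation: [0.49, 0.51, -0.49, 0.509]
force: [0.6, 0.4, -1.5]
width: 0.519
```

Emit:
arm_command(rows=[[0,-0.14,1,0.07,0,0],[0,-0.14,1,0.07,0,0],[0,-0.14,1,0.07,0,0],[0,-0.14,1,0.07,0,0]])

```text
time_s: 46.3
eef_pos: [0.501, -0.2629, 0.1445]
orientation: [0.517, 0.483, -0.517, 0.482]
force: [-0.5, 0.1, -0.4]
width: 0.519
```

```bash
python3 - <<'E'
from h import *
import pickle
np.set_printoptions(precision=4,suppress=True)
s=manip.sense();print(s['eef_pos'],s['time_s'],s['width'],Rn.from_quat(s['orientation']).as_matrix()[:,1],s['joint_pos'])
c=snap('wrist','w8.png',None,1.5)
pickle.dump(c,open('w8.pkl','wb'))
P=np.array([(55,-131,10),(55,131,10),(-40,-131,22),(-40,131,22),(14,-126,48),(14,126,48),(14,0,38)])/1e3
print(proj(c,T2W(P,RK,RY))*1.5)
E
```

```text
[ 0.501  -0.2629  0.1445] 46.3 0.5190966051545164 [ 0.9976 -0.0686 -0.0012] [-0.681   0.3592  1.6169  0.0012  1.1678  0.958 ]
[[251.948  361.682 ]
 [619.7323 363.183 ]
 [232.3035 233.3965]
 [656.2188 234.3043]
 [235.5024 330.4291]
 [656.2028 331.9899]
 [442.7367 324.5087]]
```

View pics/w8.png

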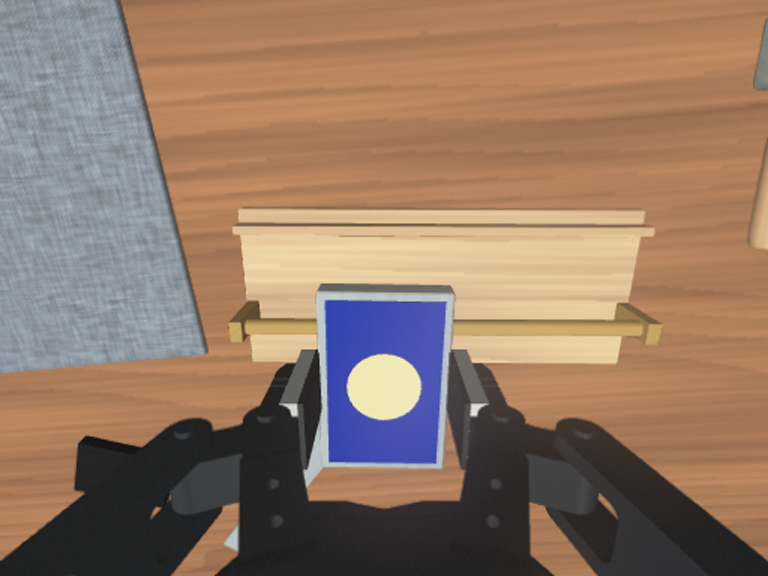

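Blue is held square, and the rack lies as calibrated: strip edge at row 235, post tops at (238,330) and (653,332). Moving to the far slot and tilting.

Emit:
arm_command(rows=[[0,-0.08,1,0,0,0],[0,-0.08,1,0,0,0],[0,-0.08,1,0,0,0]])

```text
time_s: 46.72
eef_pos: [0.486, -0.3654, 0.1451]
orientation: [-0.517, -0.482, 0.517, -0.482]
force: [-0.5, -0.1, -2.0]
width: 0.523
```

Emit:
arm_command(rows=[[0,0,0.1,0,0,-0.1],[0,0,0.1,0,0,-0.2],[0,0,0.1,0,0,-0.3],[0,0,0.1,0,0,-0.389],[0,0,0.1,0,0,-0.389]])

```text
time_s: 47.35
eef_pos: [0.4868, -0.3711, 0.1412]
orientation: [-0.346, -0.618, 0.637, -0.304]
force: [-0.2, -0.3, -1.3]
width: 0.521
```

```bash
cat > chk.py <<'E'
from h import *
import sys
np.set_printoptions(precision=4,suppress=True)
y=float(sys.argv[1])/1e3
s=manip.sense();R=Rn.from_quat(s['orientation']).as_matrix()
print(s['eef_pos'],s['time_s'],s['width'],'\n',R,s['joint_pos'])
C=T2W([-.006,y,.037],RK,RY); T=C+.004*R[:,0]
print('target TCP',T,'tool shift to z+60 above',tool(T+[0,0,.05]-s['eef_pos']),'final',tool(T-s['eef_pos']))
E
python3 chk.py 74
```

```text
[ 0.4868 -0.3711  0.1412] 47.35 0.5208773087969181 
 [[-0.5757  0.8151 -0.0652]
 [ 0.0411 -0.0508 -0.9979]
 [-0.8166 -0.5771 -0.0043]] [-0.6498  0.8039  1.0128 -0.3339  1.8442  0.9801]
target TCP [ 0.4845 -0.3721  0.0337] tool shift to z+60 above [0.4824 0.3136 0.014 ] final [0.8907 0.6021 0.0162]
```

Emit:
arm_command(rows=[[0.3,0.19,0.01,0,0,0],[0.48,0.31,0.01,0,0,0],[0.65,0.43,0.01,0,0,0],[0.76,0.51,0.01,0,0,0],[0.76,0.51,0.01,0,0,0]])

```text
time_s: 47.98
eef_pos: [0.4827, -0.375, 0.053]
orientation: [-0.348, -0.616, 0.638, -0.304]
force: [-0.3, -0.2, -1.9]
width: 0.523
```

Emit:
arm_command(rows=[[0,0,0,0,0,0]])

```text
time_s: 48.1
eef_pos: [0.4835, -0.3758, 0.0546]
orientation: [-0.348, -0.615, 0.638, -0.305]
force: [-0.1, -0.4, -0.3]
width: 0.525
```

```bash
python3 chk.py 74
```

```text
[ 0.4835 -0.3758  0.0546] 48.1 0.5250129659600814 
 [[-0.5715  0.8176 -0.0699]
 [ 0.0393 -0.0578 -0.9976]
 [-0.8196 -0.5729  0.0009]] [-0.6575  0.8766  1.0872 -0.3265  1.6973  1.0287]
target TCP [ 0.4845 -0.3721  0.0337] tool shift to z+60 above [-0.243  -0.1614 -0.037 ] final [ 0.1668  0.125  -0.0375]
```

Emit:
arm_command(rows=[[0.08,0.06,-0.03,0,0,0],[0.16,0.12,-0.03,0,0,0],[0.16,0.12,-0.03,0,0,0],[0.16,0.12,-0.03,0,0,0]])

```text
time_s: 48.6
eef_pos: [0.484, -0.3724, 0.0337]
orientation: [-0.348, -0.616, 0.638, -0.304]
force: [0.4, 0.6, -1.0]
width: 0.519
```

Emit:
arm_command(rows=[[0,0,0,0,0,0],[0,0,0,0,0,0],[0,0,0,0,0,0]], hand=0.32)

```text
time_s: 48.98
eef_pos: [0.4841, -0.3725, 0.0341]
orientation: [-0.348, -0.615, 0.638, -0.305]
force: [0.3, -0.3, 0.4]
width: 0.678
```

Emit:
arm_command(rows=[[-0.2,0,0,0,0,0],[-0.6,0,0,0,0,0],[-1,0,0,0,0,0],[-1,0,0,0,0,0]])

```text
time_s: 49.48
eef_pos: [0.5437, -0.3771, 0.1187]
orientation: [-0.349, -0.613, 0.638, -0.307]
force: [0.0, -0.1, 0.2]
width: 0.681
```

```bash
python3 - <<'E'
from h import *
np.set_printoptions(precision=4,suppress=True)
s=manip.sense();print(s['eef_pos'],s['time_s'])
c=cam('wrist');w=manip.get_image('wrist');sc=manip.get_image('scene')
a=cv2.resize(sc[190:290,130:260],None,fx=3,fy=3,interpolation=cv2.INTER_CUBIC)
w=cv2.resize(w,(400,300))
cv2.imwrite('pics/m3.png',np.hstack([w,a[:300,:390]]))
P=T2W(np.array([(-.009-.0287,y,.0339-.02) for y in(.051,.097)]+[(-.009+.0287,y,.034+.02) for y in (.051,.097)])+[-.003,0,.004],RK,RY);print(proj(c,P)*400/512)
E
```

```text
[ 0.5437 -0.3771  0.1187] 49.475
[[177.5455 116.4335]
 [220.6693 116.4028]
 [179.3458 176.6224]
 [218.9805 176.5546]]
```

View pics/m3.png

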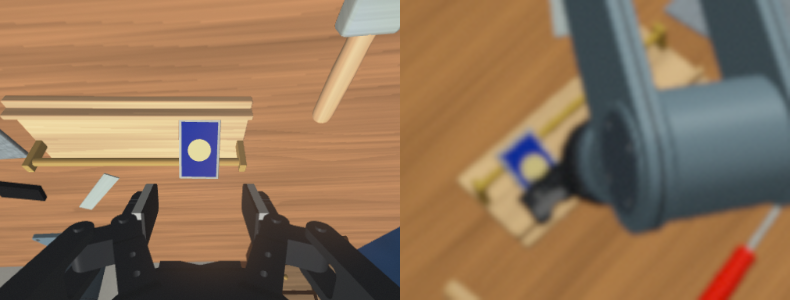

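Blue leans in the far slot at (200,150), between strip and rail. Next, red.

Emit:
arm_command(rows=[[-0.3,0,0,0,0,0.1],[-0.3,0,0,0,0,0.2],[-0.3,0,0,0,0,0.3],[-0.3,0,0,0,0,0.389],[-0.3,0,0,0,0,0.389]], hand=0.3)

```text
time_s: 50.2
eef_pos: [0.5546, -0.3765, 0.1393]
orientation: [-0.518, -0.483, 0.518, -0.48]
force: [-0.8, 0.1, -0.4]
width: 0.695
```

Emit:
arm_command(rows=[[0,0,-1,-0.072,0,0],[0,0,-1,-0.072,0,0],[0,0,-1,-0.072,0,0]])

```text
time_s: 50.58
eef_pos: [0.5656, -0.2747, 0.1393]
orientation: [0.488, 0.513, -0.489, 0.51]
force: [0.4, -0.0, 0.4]
width: 0.703
```

Emit:
arm_command(rows=[[0,0.02,-0.98,0,0,0],[0,0.02,-0.98,0,0,0],[0,0.02,-0.98,0,0,0]])

```text
time_s: 50.95
eef_pos: [0.5633, -0.1781, 0.1397]
orientation: [0.488, 0.512, -0.489, 0.511]
force: [0.9, -0.6, -1.0]
width: 0.699
```

Emit:
arm_command(rows=[[0,0.02,-0.98,0,0,0],[0,0.02,-0.98,0,0,0],[0,0.02,-0.98,0,0,0]])

```text
time_s: 51.32
eef_pos: [0.5613, -0.0811, 0.1399]
orientation: [0.488, 0.512, -0.489, 0.511]
force: [0.6, -1.0, -1.5]
width: 0.701
```

Emit:
arm_command(rows=[[0,0.02,-0.98,0,0,0],[0,0.02,-0.98,0,0,0],[0,0.02,-0.98,0,0,0]])

```text
time_s: 51.7
eef_pos: [0.5594, 0.0163, 0.1401]
orientation: [0.488, 0.511, -0.489, 0.511]
force: [0.2, -0.2, -0.1]
width: 0.697
```

Emit:
arm_command(rows=[[0,0.02,-0.98,0,0,0],[0,0.02,-0.98,0,0,0],[0,0.02,-0.98,0,0,0]])

```text
time_s: 52.08
eef_pos: [0.5574, 0.114, 0.1401]
orientation: [0.488, 0.511, -0.489, 0.511]
force: [-0.1, -1.3, -0.7]
width: 0.705
```

Emit:
arm_command(rows=[[0,0.02,-0.98,0,0,0],[0,0.02,-0.98,0,0,0],[0,0.02,-0.98,0,0,0],[0,0.02,-0.98,0,0,0]])

```text
time_s: 52.58
eef_pos: [0.5551, 0.2099, 0.14]
orientation: [0.489, 0.51, -0.49, 0.511]
force: [0.3, 0.2, -0.3]
width: 0.702
```

```bash
cat > col.py <<'E'
from h import *
np.set_printoptions(precision=4,suppress=True)
def find(z=.036):
    s=manip.sense();c=cam('wrist');w=manip.get_image('wrist');h=cv2.cvtColor(w,cv2.COLOR_BGR2HSV)
    g=dict(red=(h[...,0]<6)|(h[...,0]>172),green=(h[...,0]>50)&(h[...,0]<80),blue=(h[...,0]>108)&(h[...,0]<128))
    for k,m in g.items():
        m=(m&(h[...,1]>120)&(h[...,2]>60)).astype(np.uint8)
        for q in cv2.findContours(m,cv2.RETR_EXTERNAL,cv2.CHAIN_APPROX_SIMPLE)[0]:
            if cv2.contourArea(q)<400: continue
            b=cv2.boxPoints(cv2.minAreaRect(cv2.convexHull(q)));X=ray(c,b,z)
            L=X[1]-X[0];W=X[2]-X[1]; l=L if np.linalg.norm(L)>np.linalg.norm(W) else W
            if l[0]<0:l=-l
            C=X.mean(0);print(k,b.mean(0),C,np.linalg.norm(L),np.linalg.norm(W),'az',np.degrees(np.arctan2(l[1],l[0])),'shift to z.027',tool(np.r_[C[:2],.027]-s['eef_pos']))
    print(s['eef_pos'],s['time_s'],s['width'],Rn.from_quat(s['orientation']).as_matrix()[:,1]);return w
if __name__=='__main__': cv2.imwrite('pics/col.png',find())
E
python3 col.py
```

```text
red [145.797  182.9703] [0.5565 0.3084 0.036 ] 0.03945461817251816 0.06694669988681679 az 2.6026728733798548 shift to z.027 [ 1.129   0.055  -0.9851]
green [ 53.5145 183.4969] [0.5524 0.3895 0.036 ] 0.03942536548314331 0.06972606101145995 az 3.049575000195209 shift to z.027 [ 1.1282  0.0477 -1.797 ]
[0.5551 0.2099 0.14  ] 52.575 0.7023498127945328 [ 0.9991  0.042  -0.0002]
```

Emit:
arm_command(rows=[[0,0.05,-0.98,0,0,0],[0,0.05,-0.98,0,0,0],[0.4,0.05,-0.98,0,0,0],[0.6,0.05,-0.98,0,0,0],[0.6,0.05,-0.98,0,0,0]])

```text
time_s: 53.25
eef_pos: [0.5543, 0.3081, 0.0784]
orientation: [0.488, 0.511, -0.491, 0.51]
force: [0.4, -0.0, 0.3]
width: 0.7
```

Emit:
arm_command(rows=[[0.3,0,0,0,0,0],[0.525,0,0,0,0,0],[0.525,0,0,0,0,0],[0.525,0,0,0,0,0]])

```text
time_s: 53.75
eef_pos: [0.5563, 0.31, 0.0295]
orientation: [0.49, 0.51, -0.489, 0.511]
force: [0.0, 1.0, 0.1]
width: 0.698
```

Emit:
arm_command(rows=[[0,0,0,0,0,0],[0,0,0,0,0,0],[0,0,0,0,0,0],[0,0,0,0,0,0]], hand=1)

```text
time_s: 54.25
eef_pos: [0.5564, 0.3103, 0.03]
orientation: [0.49, 0.51, -0.488, 0.512]
force: [-0.9, -2.7, 5.3]
width: 0.517
```

Emit:
arm_command(rows=[[-0.3,0,0,0,0,0],[-1,0,0,0,0,0],[-1,0,0,0,0,0],[-1,0,0,0,0,0]])

```text
time_s: 54.75
eef_pos: [0.5552, 0.3105, 0.1288]
orientation: [0.49, 0.51, -0.488, 0.511]
force: [-1.2, -0.6, -2.0]
width: 0.517
```

Emit:
arm_command(rows=[[-0.15,-0.15,1,0,0,0],[-0.15,-0.15,1,0,0,0],[-0.15,-0.15,1,0,0,0]])

```text
time_s: 55.12
eef_pos: [0.543, 0.2071, 0.1412]
orientation: [0.489, 0.51, -0.491, 0.509]
force: [-0.5, -0.6, -1.5]
width: 0.52
```

Emit:
arm_command(rows=[[0,-0.15,1,0,0,0],[0,-0.15,1,0,0,0],[0,-0.15,1,0,0,0]])

```text
time_s: 55.5
eef_pos: [0.5327, 0.1076, 0.1412]
orientation: [0.489, 0.511, -0.491, 0.509]
force: [-0.2, 0.5, -2.1]
width: 0.519
```

Emit:
arm_command(rows=[[0,-0.15,1,0,0,0],[0,-0.15,1,0,0,0],[0,-0.15,1,0,0,0]])

```text
time_s: 55.88
eef_pos: [0.5228, 0.0078, 0.1418]
orientation: [0.489, 0.511, -0.49, 0.51]
force: [0.3, -0.4, -1.9]
width: 0.515
```

Emit:
arm_command(rows=[[0,-0.15,1,0,0,0],[0,-0.15,1,0,0,0],[0,-0.15,1,0,0,0]])

```text
time_s: 56.25
eef_pos: [0.5127, -0.0925, 0.1421]
orientation: [0.49, 0.51, -0.49, 0.51]
force: [-0.2, 0.4, -2.2]
width: 0.517
```

Emit:
arm_command(rows=[[0,-0.15,1,0,0,0],[0,-0.15,1,0,0,0],[0,-0.15,1,0,0,0]])

```text
time_s: 56.62
eef_pos: [0.5023, -0.1928, 0.1422]
orientation: [0.49, 0.51, -0.489, 0.51]
force: [0.2, 0.2, -1.5]
width: 0.518
```

Emit:
arm_command(rows=[[0,-0.15,1,0.072,0,0],[0,-0.15,1,0.072,0,0],[0,-0.15,1,0.072,0,0],[0,-0.15,1,0.072,0,0]])

```text
time_s: 57.12
eef_pos: [0.4915, -0.2905, 0.1421]
orientation: [0.517, 0.483, -0.516, 0.482]
force: [0.1, 0.9, -1.5]
width: 0.516
```

Emit:
arm_command(rows=[[0,0,0.06,0,0,-0.1],[0,0,0.06,0,0,-0.2],[0,0,0.06,0,0,-0.3],[0,0,0.06,0,0,-0.389],[0,0,0.06,0,0,-0.389]])

```text
time_s: 57.75
eef_pos: [0.492, -0.296, 0.139]
orientation: [-0.346, -0.618, 0.637, -0.304]
force: [-0.7, 0.7, -1.8]
width: 0.517
```

```bash
sed -i 's/C+.004/C+.0015/' chk.py; python3 chk.py 0; python3 - <<'E'
from h import *
cv2.imwrite('pics/w9.png',manip.get_image('wrist'))
E
```

```text
[ 0.492 -0.296  0.139] 57.75 0.5169955986953274 
 [[-0.5755  0.8152 -0.0654]
 [ 0.0405 -0.0514 -0.9979]
 [-0.8168 -0.5769 -0.0034]] [-0.5654  0.7517  1.1201 -0.2865  1.8159  1.0781]
target TCP [ 0.4911 -0.2984  0.0358] tool shift to z+60 above [0.439  0.3011 0.0263] final [0.8474 0.5895 0.028 ]
```

Emit:
arm_command(rows=[[0.3,0.2,0,0,0,0],[0.48,0.33,0,0,0,0],[0.64,0.44,0,0,0,0],[0.7,0.48,0,0,0,0],[0.7,0.48,0,0,0,0]])

```text
time_s: 58.42
eef_pos: [0.4896, -0.2991, 0.0579]
orientation: [-0.348, -0.616, 0.638, -0.304]
force: [0.4, 0.5, -1.1]
width: 0.52
```

Emit:
arm_command(rows=[[0,0,0,0,0,0],[0,0,0,0,0,0]])

```text
time_s: 58.68
eef_pos: [0.4902, -0.2993, 0.0586]
orientation: [-0.348, -0.615, 0.638, -0.305]
force: [0.5, -0.3, -2.0]
width: 0.52
```

```bash
python3 chk.py 0
```

```text
[ 0.4902 -0.2993  0.0586] 58.675 0.5202728502391243 
 [[-0.5713  0.8178 -0.0697]
 [ 0.0393 -0.0576 -0.9976]
 [-0.8198 -0.5727  0.0007]] [-0.5711  0.8239  1.1865 -0.2809  1.6763  1.1186]
target TCP [ 0.4911 -0.2984  0.0358] tool shift to z+60 above [-0.2276 -0.148  -0.0097] final [ 0.1823  0.1384 -0.0101]
```

Emit:
arm_command(rows=[[0.09,0.07,-0.01,0,0,0],[0.18,0.135,-0.01,0,0,0],[0.18,0.135,-0.01,0,0,0],[0.18,0.135,-0.01,0,0,0]])

```text
time_s: 59.18
eef_pos: [0.4903, -0.2979, 0.0348]
orientation: [-0.348, -0.616, 0.638, -0.304]
force: [0.6, 0.4, -1.5]
width: 0.512
```

Emit:
arm_command(rows=[[0,0,0,0,0,0],[0,0,0,0,0,0],[0,0,0,0,0,0]], hand=0.34)

```text
time_s: 59.55
eef_pos: [0.4905, -0.2981, 0.0356]
orientation: [-0.348, -0.615, 0.638, -0.304]
force: [-0.1, -0.4, -1.0]
width: 0.664
```

Emit:
arm_command(rows=[[-0.2,0,0,0,0,0],[-0.6,0,0,0,0,0],[-1,0,0,0,0,0],[-1,0,0,0,0,0]])

```text
time_s: 60.05
eef_pos: [0.5502, -0.3028, 0.1201]
orientation: [-0.349, -0.614, 0.638, -0.307]
force: [-0.1, 0.4, 1.0]
width: 0.659
```

```bash
python3 - <<'E'
from h import *
np.set_printoptions(precision=4,suppress=True)
c=snap('wrist','w10.png')
h=cv2.cvtColor(cv2.imread('pics/w10.png'),cv2.COLOR_BGR2HSV)
def pred(y,x=-.009,z=.034,a=35):
    a=np.radians(a);u=np.array([np.cos(a),0,np.sin(a)]);n=np.array([-np.sin(a),0,np.cos(a)])
    return proj(c,T2W([np.array([x,y,z])+.005*n+s*.0315*u+t*np.array([0,.0195,0]) for s,t in((-1,-1),(-1,1),(1,1),(1,-1))],RK,RY))
for k,m,y in(('red',(h[...,0]<6)|(h[...,0]>172),0),('blue',(h[...,0]>108)&(h[...,0]<128),.074)):
    m=(m&(h[...,1]>120)&(h[...,2]>60)).astype(np.uint8)
    q=max(cv2.findContours(m,cv2.RETR_EXTERNAL,cv2.CHAIN_APPROX_SIMPLE)[0],key=cv2.contourArea)
    print(k,cv2.boundingRect(q),'pred lean',pred(y).round(0).tolist(),'flat',pred(y,z=.015,a=0).round(0).tolist())
E
```

```text
red (232, 156, 46, 69) pred lean [[233.0, 153.0], [279.0, 153.0], [277.0, 222.0], [234.0, 222.0]] flat [[232.0, 151.0], [279.0, 151.0], [275.0, 196.0], [236.0, 196.0]]
blue (315, 156, 51, 69) pred lean [[320.0, 153.0], [367.0, 153.0], [359.0, 222.0], [316.0, 222.0]] flat [[321.0, 151.0], [368.0, 151.0], [348.0, 196.0], [310.0, 196.0]]
```

Emit:
arm_command(rows=[[-0.3,0,0,0,0,0.1],[-0.3,0,0,0,0,0.2],[-0.3,0,0,0,0,0.3],[-0.3,0,0,0,0,0.389],[-0.3,0,0,0,0,0.389]], hand=0.3)

```text
time_s: 60.72
eef_pos: [0.5612, -0.3022, 0.141]
orientation: [-0.517, -0.483, 0.518, -0.48]
force: [-0.2, -0.8, -0.2]
width: 0.701
```

Emit:
arm_command(rows=[[0,0,-1,-0.072,0,0],[0,0,-1,-0.072,0,0],[0,0,-1,-0.072,0,0]])

```text
time_s: 61.1
eef_pos: [0.5722, -0.2006, 0.1411]
orientation: [0.488, 0.513, -0.489, 0.51]
force: [-0.8, -0.5, 0.7]
width: 0.701
```

Emit:
arm_command(rows=[[0,0.02,-0.98,0,0,0],[0,0.02,-0.98,0,0,0],[0,0.02,-0.98,0,0,0]])

```text
time_s: 61.48
eef_pos: [0.5698, -0.1038, 0.1413]
orientation: [0.488, 0.512, -0.489, 0.511]
force: [1.0, -0.3, -0.3]
width: 0.697
```

Emit:
arm_command(rows=[[0,0.02,-0.98,0,0,0],[0,0.02,-0.98,0,0,0],[0,0.02,-0.98,0,0,0]])

```text
time_s: 61.85
eef_pos: [0.5679, -0.0068, 0.1415]
orientation: [0.488, 0.511, -0.489, 0.511]
force: [-0.2, -0.6, 0.8]
width: 0.703
```

Emit:
arm_command(rows=[[0,0.02,-0.98,0,0,0],[0,0.02,-0.98,0,0,0],[0,0.02,-0.98,0,0,0]])

```text
time_s: 62.22
eef_pos: [0.5659, 0.0906, 0.1416]
orientation: [0.488, 0.511, -0.489, 0.511]
force: [0.7, -0.9, 0.2]
width: 0.7
```

Emit:
arm_command(rows=[[0,0.02,-0.98,0,0,0],[0,0.02,-0.98,0,0,0],[0,0.02,-0.98,0,0,0]])

```text
time_s: 62.6
eef_pos: [0.5639, 0.1884, 0.1416]
orientation: [0.488, 0.511, -0.489, 0.511]
force: [0.2, -0.3, 0.7]
width: 0.7
```

Emit:
arm_command(rows=[[0,0.02,-0.98,0,0,0],[0,0.02,-0.98,0,0,0],[0,0.02,-0.98,0,0,0],[0,0.02,-0.98,0,0,0]])

```text
time_s: 63.1
eef_pos: [0.5615, 0.2841, 0.1415]
orientation: [0.489, 0.51, -0.49, 0.511]
force: [0.2, -0.6, -0.4]
width: 0.705
```

```bash
python3 col.py
```

```text
green [139.4451 192.5061] [0.5532 0.3896 0.036 ] 0.038904444582508885 0.06631561546226016 az 2.7252146866842923 shift to z.027 [ 1.144  -0.0389 -1.0587]
[0.5615 0.2841 0.1415] 63.1 0.705158453671656 [ 0.9991  0.0419 -0.0005]
```

Red and blue both match the predicted lean to within 3 px. Now green.

Emit:
arm_command(rows=[[0,-0.03,-1,0,0,0],[0,-0.03,-1,0,0,0],[0.4,-0.03,-1,0,0,0],[0.6,-0.03,-1,0,0,0]])

```text
time_s: 63.65
eef_pos: [0.5531, 0.3844, 0.0799]
orientation: [0.488, 0.511, -0.49, 0.51]
force: [-0.4, -0.4, 0.1]
width: 0.704
```

Emit:
arm_command(rows=[[0,0,-0.055,0,0,0],[0.3,0,-0.055,0,0,0],[0.555,0,-0.055,0,0,0],[0.555,0,-0.055,0,0,0],[0.555,0,-0.055,0,0,0]])

```text
time_s: 64.28
eef_pos: [0.5544, 0.3918, 0.0283]
orientation: [0.49, 0.51, -0.488, 0.511]
force: [0.4, 0.0, -0.0]
width: 0.698
```

Emit:
arm_command(rows=[[0,0,0,0,0,0],[0,0,0,0,0,0],[0,0,0,0,0,0],[0,0,0,0,0,0]], hand=1)

```text
time_s: 64.78
eef_pos: [0.5545, 0.3921, 0.0288]
orientation: [0.49, 0.51, -0.488, 0.511]
force: [0.5, -1.4, 5.9]
width: 0.525
```

Emit:
arm_command(rows=[[-0.3,0,0,0,0,0],[-1,0,0,0,0,0],[-1,0,0,0,0,0],[-1,0,0,0,0,0]])

```text
time_s: 65.28
eef_pos: [0.5533, 0.3919, 0.1274]
orientation: [0.49, 0.511, -0.488, 0.511]
force: [-0.3, 0.2, -2.1]
width: 0.518
```

Emit:
arm_command(rows=[[-0.15,-0.136,1,0,0,0],[-0.15,-0.136,1,0,0,0],[-0.15,-0.136,1,0,0,0]])

```text
time_s: 65.65
eef_pos: [0.5427, 0.2884, 0.1397]
orientation: [0.488, 0.51, -0.491, 0.509]
force: [0.4, 0.4, -1.4]
width: 0.523
```

Emit:
arm_command(rows=[[0,-0.136,1,0,0,0],[0,-0.136,1,0,0,0],[0,-0.136,1,0,0,0]])

```text
time_s: 66.03
eef_pos: [0.5336, 0.1891, 0.1398]
orientation: [0.489, 0.511, -0.491, 0.509]
force: [1.2, 0.7, -1.0]
width: 0.521
```

Emit:
arm_command(rows=[[0,-0.136,1,0,0,0],[0,-0.136,1,0,0,0],[0,-0.136,1,0,0,0]])

```text
time_s: 66.4
eef_pos: [0.5251, 0.0894, 0.1404]
orientation: [0.489, 0.511, -0.49, 0.51]
force: [0.6, -0.3, -2.1]
width: 0.52
```

Emit:
arm_command(rows=[[0,-0.136,1,0,0,0],[0,-0.136,1,0,0,0],[0,-0.136,1,0,0,0]])

```text
time_s: 66.78
eef_pos: [0.5165, -0.0107, 0.1408]
orientation: [0.49, 0.51, -0.49, 0.51]
force: [-0.1, 0.2, -1.8]
width: 0.52
```

Emit:
arm_command(rows=[[0,-0.136,1,0,0,0],[0,-0.136,1,0,0,0],[0,-0.136,1,0,0,0]])

```text
time_s: 67.15
eef_pos: [0.5076, -0.1111, 0.1409]
orientation: [0.49, 0.51, -0.489, 0.51]
force: [0.3, 0.6, -0.8]
width: 0.521
```

Emit:
arm_command(rows=[[0,-0.136,1,0.072,0,0],[0,-0.136,1,0.072,0,0],[0,-0.136,1,0.072,0,0],[0,-0.136,1,0.072,0,0]])

```text
time_s: 67.65
eef_pos: [0.498, -0.2089, 0.1409]
orientation: [0.517, 0.483, -0.517, 0.482]
force: [0.7, 0.7, -2.1]
width: 0.521
```

Emit:
arm_command(rows=[[0,0,0.13,0,0,-0.1],[0,0,0.13,0,0,-0.2],[0,0,0.13,0,0,-0.3],[0,0,0.13,0,0,-0.389],[0,0,0.13,0,0,-0.389]])

```text
time_s: 68.28
eef_pos: [0.4978, -0.2214, 0.1378]
orientation: [-0.346, -0.618, 0.637, -0.304]
force: [-0.7, 0.9, -1.2]
width: 0.523
```

```bash
sed -i 's/C+.0015/C+.0025/' chk.py; python3 chk.py -74
```

```text
[ 0.4978 -0.2214  0.1378] 68.275 0.5228603274158523 
 [[-0.5757  0.815  -0.0658]
 [ 0.0402 -0.0522 -0.9978]
 [-0.8167 -0.5771 -0.0027]] [-0.4742  0.7146  1.195  -0.2355  1.8018  1.1749]
target TCP [ 0.4958 -0.2245  0.035 ] tool shift to z+60 above [0.4418 0.29   0.0337] final [0.8501 0.5785 0.0351]
```

Emit:
arm_command(rows=[[0.3,0.2,0.01,0,0,0],[0.48,0.32,0.01,0,0,0],[0.64,0.43,0.01,0,0,0],[0.7,0.48,0.01,0,0,0],[0.7,0.48,0.01,0,0,0]])

```text
time_s: 68.9
eef_pos: [0.4957, -0.2251, 0.0566]
orientation: [-0.348, -0.615, 0.638, -0.304]
force: [-0.4, -0.2, -0.6]
width: 0.519
```

Emit:
arm_command(rows=[[0,0,0,0,0,0],[0,0,0,0,0,0]])

```text
time_s: 69.15
eef_pos: [0.4962, -0.2254, 0.0573]
orientation: [-0.348, -0.615, 0.638, -0.305]
force: [-0.4, 0.0, -1.8]
width: 0.521
```

```bash
python3 chk.py -74
```

```text
[ 0.4962 -0.2254  0.0573] 69.15 0.5210117903409743 
 [[-0.5712  0.8178 -0.0697]
 [ 0.0394 -0.0575 -0.9976]
 [-0.8199 -0.5726  0.0007]] [-0.4807  0.7908  1.2594 -0.2322  1.6583  1.2073]
target TCP [ 0.4958 -0.2245  0.035 ] tool shift to z+60 above [-0.2242 -0.1624 -0.0084] final [ 0.1857  0.1239 -0.0088]
```

Emit:
arm_command(rows=[[0.09,0.06,-0.01,0,0,0],[0.18,0.12,-0.01,0,0,0],[0.18,0.12,-0.01,0,0,0],[0.18,0.12,-0.01,0,0,0]])

```text
time_s: 69.65
eef_pos: [0.4951, -0.2239, 0.0346]
orientation: [-0.348, -0.616, 0.638, -0.304]
force: [-0.7, 0.4, -1.0]
width: 0.52
```

Emit:
arm_command(rows=[[0,0,0,0,0,0],[0,0,0,0,0,0],[0,0,0,0,0,0]], hand=0.34)

```text
time_s: 70.03
eef_pos: [0.4954, -0.2242, 0.0351]
orientation: [-0.348, -0.615, 0.638, -0.304]
force: [1.2, -0.6, 0.1]
width: 0.659
```

Emit:
arm_command(rows=[[-0.2,0,0,0,0,0],[-0.6,0,0,0,0,0],[-1,0,0,0,0,0],[-1,0,0,0,0,0]])

```text
time_s: 70.53
eef_pos: [0.555, -0.2288, 0.1194]
orientation: [-0.349, -0.614, 0.638, -0.307]
force: [0.1, 0.1, -0.5]
width: 0.661
```

Emit:
arm_command(rows=[[-0.5,0,0.6,0,0,0],[-0.5,0,0.6,0,0,0],[-0.5,0,0.6,0,0,0],[-0.5,0,0.6,0,0,0]])

```text
time_s: 71.03
eef_pos: [0.5762, -0.289, 0.1564]
orientation: [-0.348, -0.616, 0.638, -0.303]
force: [-0.9, 0.3, 0.4]
width: 0.66
```

```bash
python3 - <<'E'
from h import *
np.set_printoptions(precision=4,suppress=True)
s=manip.sense();print(s['eef_pos'],s['time_s'])
c=cam('wrist');w=manip.get_image('wrist');t=manip.get_image('top')
h=cv2.cvtColor(w,cv2.COLOR_BGR2HSV)
def pred(y,x=-.009,z=.034,a=35):
    a=np.radians(a);u=np.array([np.cos(a),0,np.sin(a)]);n=np.array([-np.sin(a),0,np.cos(a)])
    return proj(c,T2W([np.array([x,y,z])+.005*n+s*.0315*u+t*np.array([0,.0195,0]) for s,t in((-1,-1),(-1,1),(1,1),(1,-1))],RK,RY))
for k,m,y in(('green',(h[...,0]>50)&(h[...,0]<80),-.074),('red',(h[...,0]<6)|(h[...,0]>172),0),('blue',(h[...,0]>108)&(h[...,0]<128),.074)):
    m=(m&(h[...,1]>120)&(h[...,2]>60)).astype(np.uint8)
    q=max(cv2.findContours(m,cv2.RETR_EXTERNAL,cv2.CHAIN_APPROX_SIMPLE)[0],key=cv2.contourArea)
    print(k,cv2.boundingRect(q),'pred',pred(y).round(0).tolist(),'flat',pred(y,z=.015,a=0).round(0).tolist())
w=cv2.resize(w,(760,570))[60:330];tp=cv2.resize(t[150:250,60:440],(760,200),interpolation=cv2.INTER_CUBIC)
cv2.imwrite('pics/fin.png',np.vstack([w,tp]))
E
```

```text
[ 0.5762 -0.289   0.1564] 71.025
green (177, 147, 42, 60) pred [[177.0, 144.0], [217.0, 144.0], [219.0, 204.0], [182.0, 204.0]] flat [[177.0, 141.0], [217.0, 142.0], [222.0, 182.0], [189.0, 182.0]]
red (251, 146, 40, 61) pred [[252.0, 144.0], [292.0, 144.0], [289.0, 204.0], [252.0, 204.0]] flat [[252.0, 142.0], [292.0, 142.0], [286.0, 182.0], [253.0, 182.0]]
blue (322, 147, 44, 60) pred [[327.0, 144.0], [367.0, 144.0], [360.0, 204.0], [323.0, 204.0]] flat [[328.0, 142.0], [368.0, 142.0], [351.0, 182.0], [317.0, 182.0]]
```

View pics/fin.png

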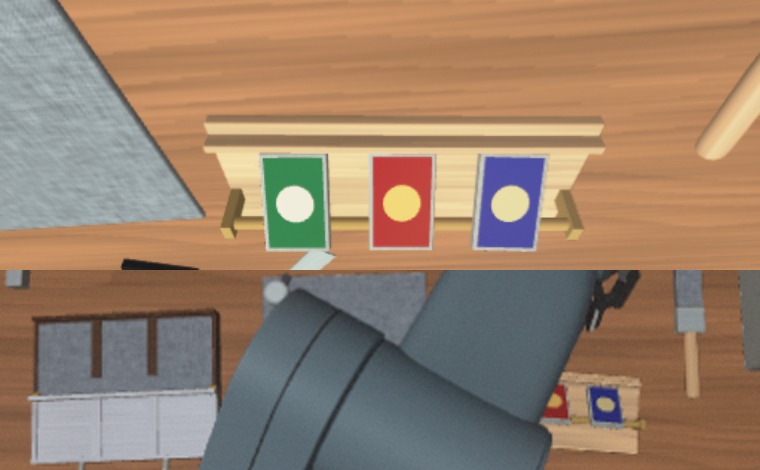

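All three lean coloured face up behind the strip and on the rail: green (295,204), red (402,204), blue (510,204). The tray is level and the gripper is clear.

```bash
python3 -c "
from cell import manip
s=manip.sense();print(s['time_s'],s['force']);manip.sign_off()"
```

```text
71.125 [ 0.33878912 -0.17348252 -0.84870427]
the job is handed in; nothing more can be done
```

The job is done and handed in at 71 s of robot time. I levelled the tray and laid all three plaques face down in its lanes. I tipped it to the stop, so all of them landed coloured face up on the felt, then laid it level again. Green, red and blue now lean in the rack.

**Last checks:** in the last wrist picture each plaque's outline is within about 3 to 5 px of a 35° lean at the right place. The tray looks level, the gripper is clear, and the force reads about zero. That picture and the last top view do not show every bystander, so I did not check each one's position at the end; no move was made near any of them and I felt no unexpected contact.

**Failed or disagreed:**
- The first grasp of blue on the felt closed just above the plaque. I repeated it 5 mm lower and it held.
- The tray bar met the stop with a brief 62 N at the wrist, under the 120 N limit.
- The upper plaque edges sit about 3 px lower in the picture than predicted, roughly 2 mm and within tolerance.

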